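Put the bar set back on its own rests

ROBOT

A 6-joint arm with a two-finger parallel gripper is mounted at the origin on a cart in front of the work surface, level with it; the furniture and walls round the work are solid. World frame = base frame: x ahead of the robot, y to its left, z up, the work surface at z = 0. Lengths are in mm, angles in rad, forces in N, time in s.
With the tool pointing down it reaches from about 275 to 825 mm from the base axis. Payload 4.9 kg.
Tool frame: the origin (TCP) lies midway between the tips of the shut fingers; the grasp point (between the pads) lies arm.tcp_to_grasp behind it (arm.tcp_to_grasp is the distance from the TCP to the grasp point, in mm); z points along the fingers, y is the line along which they close (so a half turn about z gives the same grasp; the last joint's range is limited). The gripper opens to 85 mm and grips with 20 to 120 N. Pads are 22 mm wide; open, the fingers measure 114 mm over their backs; the gripper's body (76 mm by 85 mm) begins 54 mm behind the grasp point. The pads swing forward as they close: fully open they stand 13 mm farther back than shut.
Start: joints at [-1.283, 0.326, -0.193, 1.052, 0, 1.437], TCP at [225.185, -501.807, 231.281] pointing down, gripper open.
Joint ranges: [-2.65, 2.65], [-0.97, 1.79], [-1.3, 1.35], [-1.93, 2.1], [-1.47, 1.37], [-3.14, 3.14]. Speed limits (rad/s): [2.57, 2.57, 3.14, 3.14, 3.14, 3.14].

INTERFACE

Orientations are given as a rotation vector (axis times angle).
In Python, from rig import arm, read_camera gives the robot as it stands.
- The arm moves only by the tool send_rows, never from a script. Its argument "plan" is a list of rows, each an object with "rotation": the turn, a rotation vector about the tool's x, y, z in rad, a list of three; "travel": the shift along the tool's x, y, z in units of 40 mm (1.0 is 40 mm), a list of three; "gripper": the finger opening in mm, from 0 to 85.4. A call has 1 to 5 rows; each row shifts and turns the commanded pose from where the row before left it, along the tool's axes as they then stand; what a row does not reach is not made up. A row lasts 1/12 s, in which the tool goes at most 41.7 mm and 7.16 degrees, less where a joint would pass 70% of its speed; a pose out of reach is approached as far as the arm can. A call is refused whole if a number of a shift passes 1 or a number of a turn 0.125, either way. A call with a gripper value outside its range is refused whole. The fingers move at their own pace and stop on an object; "newtons" is the grip in N (left out, the last holds). Time passes only in rows, so rows that do not move let the fingers close. It gives the time, the measured TCP pose, the force, the opening and the grip force at its end, in the units of the state.
- arm.observe(): the state, without advancing time (a new reading comes with each control period).
- read_camera(name): name is "scene" or "side" or "wrist"; returns a dict with "frame" (420x560x3 uint8, red, green, blue), "intrinsics" (3x3 intrinsics, pixels), "extrinsics" (4x4, takes a point from camera to world coordinates); the wrist camera has in their place "hand_eye" (4x4, takes a point from camera to tool coordinates, whose origin is the TCP and whose axes are the flange's). Camera axes: x right, y up, looking along -z (the intrinsics and any distortion apply to the point x, -y, -z); pixel columns grow to the right and rows downward; lengths in mm; the calibration is good to about 2 mm. The wrist camera is an equidistant fisheye: a pixel r from the principal point sees the ray r / f radians off the axis. A picture is of the moment at which its call begins: read the wrist's pose just before it. There is no depth.
- arm.hand_in(): hands the job in; it is judged then, once.
The state is a dict: "clock": time; "joints": joint angles; "joint_velocities": joint speeds; "joint_torque": joint torques, N m; "position": TCP position; "orientation": TCP orientation; "force": force on the tool from outside, world axes, zero at the start; "moment": the same for the moment, N m; "opening": opening from 0.0 (shut) to 1.0 (fully open); "finger_force": force on a finger pad.
Only numpy, scipy, OpenCV 4.12 (cv2) and the standard library are available. Lean on these libraries where they do the work, as an engineer would, in place of code of your own. Each camera call takes 0.05 s, during which the arm holds its last target. There are 200 camera calls.

TASK

After polishing, the four bar things were put back on the wrong walnut rests. Swap them round, parking things on the bare marble as needed, so that each sits flat on the floor of the rest made for it: the bottle upright in the larger round coaster, the stopper standing on its cap in the smaller round one, the matchbox lying in the short rectangular tray and the ice tongs lying lengthwise in the long tray. Keep the bottle upright, and leave the jigger and the little cup standing where they are.

Things in the scene. Friction and masses are not known exactly. Their poses are not given: they have to be found in the camera images.
- bottle: Small dark green bitters bottle with a pale cap, round, standing upright: 47 mm across, 120 mm tall; the sides are straight from 5 to 74 mm up, then narrow to the neck. Origin: centre of its underside; z up its axis. About 0.2 kg. (The bottles on the tray by the wall are not meant.) At the start it stands in the tongs tray.
- tongs: Silver ice tongs lying flat, 160 mm long, rigid: 32 mm over the two arms at mid-length (26 mm near the bend, 36 mm near the claws, 51 mm over the claws); the arms are 11 mm high. Origin: mid-length, at the underside; y runs lengthwise to the bend, claws at -y. At the start they lie across the rim of the bottle coaster or of the match tray.
- stopper: Silver wine stopper that stands upside down on its cap: the cap, 34 mm across, is the lowest 13 mm; above it a stem 20 mm across (16 mm at 38 mm up) with two rubber rings, up to 45 mm. Origin: centre of its underside; z up. At the start it stands in whichever of the bottle coaster and the match tray the tongs do not lie on.
- matchbox: Dark blue matchbox, 40 (x) by 64 (y) by 16 mm, lying flat, light. Origin: centre of its underside. Grip it across its 40 mm width. At the start it lies across the rim of the stopper stand.
- bottle_coaster: The larger round walnut rest, fixed to the worktop: 92 mm across, rim 10 mm high, with a round cork-lined recess 64 mm across whose floor is 4 mm above the worktop. The bottle's place. Origin: centre of its underside.
- stopper_stand: The smaller round walnut rest, fixed: 74 mm across, rim 10 mm high, cork-lined recess 50 mm across, floor at 4 mm. The stopper's place. Origin: centre of its underside.
- match_tray: The short rectangular walnut rest, fixed: 74 (x) by 98 (y) mm, rim 10 mm high, cork-lined recess 56 by 80 mm, floor at 4 mm; in the middle of each long side the rim is cut away over 44 mm for the fingers. The matchbox's place, lying lengthwise along y. Origin: centre of its underside.
- tongs_tray: The long rectangular walnut rest, fixed: 84 (x) by 194 (y) mm, rim 10 mm high, cork-lined recess 66 by 176 mm, floor at 4 mm; in the middle of each long side the rim is cut away over 56 mm for the fingers. The tongs' place, lying lengthwise along y, either way round. Origin: centre of its underside.
- jigger: Silver double-cone measure, 43 mm across and 84 mm tall, standing upright nearer the robot; it belongs there and stays where it is. Origin: centre of its underside. (All other clutter stands beyond x 0.65, y +0.41 or y -0.50; the wall cabinet with its handles overhangs from x 0.60, z 0.52 on.)
- cup: Small silver cup, 53 mm across and 46 mm tall, standing upright nearer the robot; it belongs there and stays where it is. Origin: centre of its underside. (Free room to set things down on the way: the marble between x 0.37 and 0.53, y -0.10 and +0.03, surface z = 0, is always bare.)
There are look-alikes about, which are no part of the job. Leave any red look-alike of the bottle_coaster alone.

How it is judged (in metres and radians):
At the end, for the whole second after the job is handed in: Bottle and stopper upright within 11 mm, matchbox within 15 mm and tongs within 20 mm of the centres of their own rests, the last two lengthwise (within 20 and 14 degrees, either way round); all flat on the recess floors, released and at rest; jigger and cup upright (horizontal distance between bottle and bottle_coaster below 0.011 m and z of bottle in the frame of bottle_coaster below 0.0075 m and angle between each of bottle, stopper, matchbox, tongs's own z axis and vertical below 0.09 rad and linear speed of each of bottle, stopper, matchbox, tongs below 0.02 m/s and angular speed of each of bottle, stopper, matchbox, tongs below 0.2 rad/s and horizontal distance between stopper and stopper_stand below 0.011 m and z of stopper in the frame of stopper_stand below 0.0075 m and horizontal distance between matchbox and match_tray below 0.015 m and z of matchbox in the frame of match_tray below 0.0075 m and horizontal distance between tongs and tongs_tray below 0.02 m and z of tongs in the frame of tongs_tray below 0.0075 m and angle between the y axis of matchbox and the y axis of match_tray, either way round below 0.35 rad and angle between the y axis of tongs and the y axis of tongs_tray, either way round below 0.25 rad and angle between each of jigger, cup's own z axis and vertical below 0.1 rad); the robot touches nothing.
It fails at once if the bottle is tipped over (more than about 45 degrees) (angle between bottle's own z axis and vertical above 0.8 rad).
It fails at once if the jigger is pushed more than 20 mm from its spot or knocked over (distance of jigger from where it was at the start of the episode above 0.02 m or angle between jigger's own z axis and vertical above 0.6 rad).
It fails at once if the cup is pushed more than 20 mm from its spot or knocked over (distance of cup from where it was at the start of the episode above 0.02 m or angle between cup's own z axis and vertical above 0.6 rad).
It also fails if it takes over 144 s, if anything falls off the work surface, if the arm or the gripper's body presses on something with over 40 N, if the wrist force passes 120 N, or if a joint passes its speed limit or range.

## Working session

There is one attempt and no reset: what is moved stays moved. The work goes in short steps, Python scripts to look and compute and a tool call to move; the robot and the scene stay as the last step left them, time stands still between calls to the robot, and variables do not carry over. Pictures are saved under pics/ and viewed, at most 14 in all, crops included, and the job is handed in when it is done.

Besides the shell and the picture viewer there is one more tool, called after ">>>" as name(argument=value, ...), one argument or row to a line, values as JSON. send_rows: Moves the arm, as the interface text tells. Its arguments: {"type":"object","properties":{"plan":{"type":"array"},"newtons":{"type":"number"}},"required":["plan"]}

```bash
ls; mkdir -p pics; python3 - <<'E'
from rig import arm, read_camera
import cv2, json
print(arm.observe(), arm.tcp_to_grasp)
import numpy as np
for n in ["scene","side","wrist"]:
    d=read_camera(n); cv2.imwrite(f"pics/{n}0.png",d["frame"][:,:,::-1])
    np.savez(f"{n}0.npz",**d)
    print({k:np.round(v,3).tolist() for k,v in d.items() if k!="frame"})
E
```

```text
pics
{'clock': 0.0, 'joints': array([-1.28320647e+00,  3.26919858e-01, -1.93606590e-01,  1.05200329e+00,
        2.50783840e-06,  1.43658273e+00]), 'joint_velocities': array([ 1.13758988e-04, -1.18478338e-03,  5.42758862e-04, -1.07769911e-03,
       -2.35099853e-05,  8.74359018e-04]), 'joint_torque': array([ 1.35827715e-03, -4.43396473e+01,  2.62444621e+01,  1.55039801e-02,
       -1.69528153e-04, -7.52388786e-06]), 'position': array([ 225.0079615 , -501.21717511,  230.50630385]), 'orientation': array([-3.07029274e+00, -6.57304589e-01,  2.04563957e-04]), 'force': array([ 1.03062236, -0.2302165 , -0.64471449]), 'moment': array([-0.05374265,  0.01482899, -0.0256667 ]), 'finger_force': 0.0, 'opening': 1.0049689262831596} 18.700000000000003
{'intrinsics': [[512.471, 0.0, 289.21], [0.0, 512.471, 210.379], [0.0, 0.0, 1.0]], 'extrinsics': [[-0.801, 0.415, -0.431, -93.213], [-0.598, -0.542, 0.591, 652.844], [0.011, 0.731, 0.682, 841.02], [0.0, 0.0, 0.0, 1.0]]}
{'intrinsics': [[482.163, 0.0, 269.542], [0.0, 482.163, 210.74], [0.0, 0.0, 1.0]], 'extrinsics': [[0.974, 0.143, -0.174, 208.281], [-0.224, 0.552, -0.803, -999.235], [-0.019, 0.822, 0.57, 712.554], [0.0, 0.0, 0.0, 1.0]]}
{'intrinsics': [[325.192, 0.0, 275.631], [0.0, 325.192, 207.752], [0.0, 0.0, 1.0]], 'hand_eye': [[-0.0, 0.948, 0.318, 81.031], [1.0, 0.0, -0.0, 0.661], [-0.0, 0.318, -0.948, -143.419], [0.0, 0.0, 0.0, 1.0]]}
```

View pics/scene0.png

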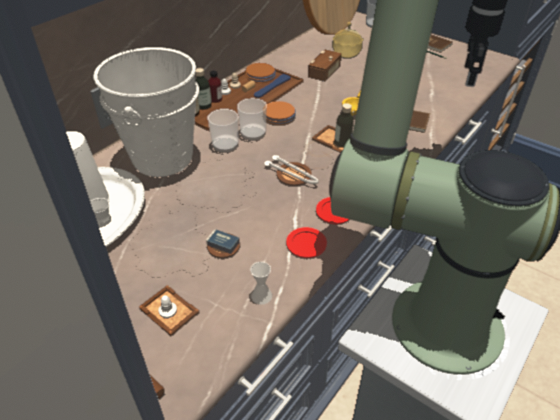

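View pics/side0.png

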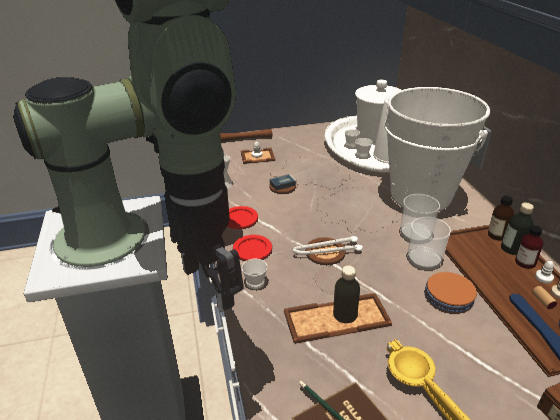

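The scene view shows the matchbox on its stand at (223,243), the tongs on the bottle coaster at (295,173), the stopper in the match tray at (168,308), the jigger at (261,280) and red decoys at (306,242) and (333,210). The side view shows the bottle in the tongs tray at (340,315) and the cup at (254,272).

```bash
cat > h.py <<'E'
import numpy as np, cv2
from scipy.spatial.transform import Rotation as R
from rig import arm, read_camera
def grab(n,save=None):
    s=arm.observe(); d=read_camera(n)
    if n=="wrist":
        T=np.eye(4); T[:3,:3]=R.from_rotvec(s["orientation"]).as_matrix(); T[:3,3]=s["position"]
        d["extrinsics"]=T@d["hand_eye"]
    d["fish"]=n=="wrist"
    if save: cv2.imwrite(save,d["frame"][:,:,::-1])
    return d
def ray(d,px):
    p=np.atleast_2d(np.asarray(px,float)); K=d["intrinsics"]
    u=(p-K[:2,2])/K[0,0]
    if d["fish"]:
        r=np.linalg.norm(u,axis=1,keepdims=True)+1e-12
        v=np.hstack([u/r*np.sin(r),np.cos(r)])
    else: v=np.hstack([u,np.ones((len(u),1))])
    v=v*[1,-1,-1]
    return d["extrinsics"][:3,3], v@d["extrinsics"][:3,:3].T
def plane(d,px,z):
    o,v=ray(d,px); return (o+v*((z-o[2])/v[:,2])[:,None])[:,:2]
def project(d,P):
    P=np.atleast_2d(P); E=d["extrinsics"]; c=(P-E[:3,3])@E[:3,:3]; c=c*[1,-1,-1]
    K=d["intrinsics"]
    if d["fish"]:
        n=np.linalg.norm(c[:,:2],axis=1,keepdims=True)+1e-12
        u=c[:,:2]/n*np.arctan2(n,c[:,2:])
    else: u=c[:,:2]/c[:,2:]
    return u*K[0,0]+K[:2,2]
def load(n):
    d=dict(np.load(f"{n}0.npz")); d["fish"]=False; return d
E
python3 - <<'E'
from h import *
s,w=load("scene"),load("side")
P=lambda d,l:[(k,plane(d,p,z).round()[0].tolist()) for k,p,z in l]
print(P(s,[("match",(169,310),10),("sst",(223,247),10),("coaster",(295,175),10),("jig",(261,298),0),("red",(306,242),5),("red2",(333,210),5)]))
print(P(w,[("match",(257,156),10),("sst",(283,188),10),("coaster",(325,252),10),("ttray",(338,318),10),("bottle",(346,316),4),("cup",(256,286),0),("tt1",(287,318),10),("tt2",(387,313),10)]))
E
```

```text
[('match', [448.0, 306.0]), ('sst', [477.0, 117.0]), ('coaster', [500.0, -182.0]), ('jig', [328.0, 169.0]), ('red', [343.0, -11.0]), ('red2', [353.0, -136.0])]
[('match', [451.0, 288.0]), ('sst', [483.0, 89.0]), ('coaster', [508.0, -200.0]), ('ttray', [469.0, -396.0]), ('bottle', [488.0, -389.0]), ('cup', [335.0, -260.0]), ('tt1', [374.0, -372.0]), ('tt2', [566.0, -406.0])]
```

>>> send_rows(
  plan=[
    {"rotation": [0, 0, 0.12], "travel": [0, 0, -1], "gripper": 85},
    {"rotation": [0, 0, 0.12], "travel": [0, 0, -1], "gripper": 85},
    {"rotation": [0, 0, 0.12], "travel": [0, 0, -0.5], "gripper": 85},
    {"rotation": [0, 0, 0.064], "travel": [0, 0, 0], "gripper": 85},
    {"rotation": [0, 0, 0], "travel": [0, 0, 0], "gripper": 85},
  ],
)

```text
clock: 0.57
position: [225.4, -502.5, 332.8]
orientation: [3.139, -0.005, 0.001]
force: [-0.4, 0.4, 1.0]
opening: 0.996
finger_force: 0.0
```

>>> send_rows(
  plan=[
    {"rotation": [0, 0, 0], "travel": [0.7, -0.65, 0], "gripper": 85},
    {"rotation": [0, 0, 0], "travel": [0.7, -0.65, 0], "gripper": 85},
    {"rotation": [0, 0, 0], "travel": [0.7, -0.65, 0], "gripper": 85},
    {"rotation": [0, 0, 0], "travel": [0.7, -0.65, 0], "gripper": 85},
    {"rotation": [0, 0, 0], "travel": [0.7, -0.65, 0], "gripper": 85},
  ],
)

```text
clock: 0.98
position: [366.0, -370.2, 330.0]
orientation: [-3.14, 0.001, 0.002]
force: [0.1, -1.7, 0.7]
opening: 0.994
finger_force: 0.0
```

>>> send_rows(
  plan=[
    {"rotation": [0, 0, 0], "travel": [0.7, -0.65, 0], "gripper": 85},
    {"rotation": [0, 0, 0], "travel": [0.7, -0.65, 0], "gripper": 85},
    {"rotation": [0, 0, 0], "travel": [0, 0, 0], "gripper": 85},
    {"rotation": [0, 0, 0], "travel": [0, 0, 0], "gripper": 85},
    {"rotation": [0, 0, 0], "travel": [0, 0, 0], "gripper": 85},
  ],
)

```text
clock: 1.4
position: [421.1, -320.0, 330.3]
orientation: [-3.141, 0.001, 0.003]
force: [-0.6, -0.0, 0.4]
opening: 0.995
finger_force: 0.0
```

```bash
python3 - <<'E'
from h import *
import pickle
d=grab("wrist","pics/w1.png"); pickle.dump(d,open("w1.pkl","wb")); print(arm.observe()["position"],arm.observe()["joints"])
E
```

```text
[ 420.8091897  -320.55236962  330.50493673] [-7.90306785e-01  2.42256200e-01 -5.44955315e-02  1.27550082e+00
 -4.45917625e-04  2.35347079e+00]
```

View pics/w1.png

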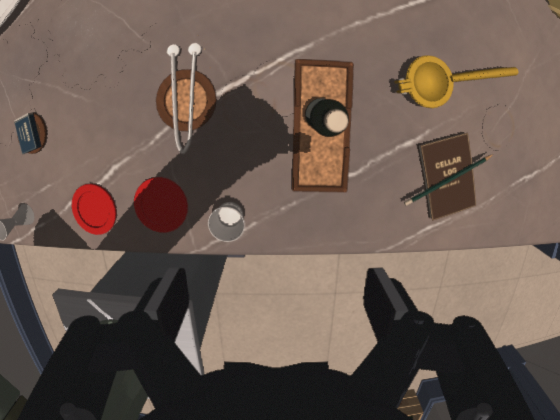

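>>> send_rows(
  plan=[
    {"rotation": [0, 0, 0], "travel": [0, -1, 0], "gripper": 85},
    {"rotation": [0, 0, 0], "travel": [0, -1, 0], "gripper": 85},
    {"rotation": [0, 0, 0], "travel": [0, -1, 0], "gripper": 85},
    {"rotation": [0, 0, 0], "travel": [0, -1, 0], "gripper": 85},
    {"rotation": [0, 0, 0], "travel": [0, -1, 0], "gripper": 85},
  ],
)

```text
clock: 1.87
position: [420.9, -120.1, 331.0]
orientation: [-3.142, 0.009, 0.0]
force: [0.9, 0.5, 0.9]
opening: 0.997
finger_force: 0.0
```

>>> send_rows(
  plan=[
    {"rotation": [0, 0, 0], "travel": [0, -1, 0], "gripper": 85},
    {"rotation": [0, 0, 0], "travel": [0, -1, 0], "gripper": 85},
    {"rotation": [0, 0, 0], "travel": [0, -1, 0], "gripper": 85},
    {"rotation": [0, 0, 0], "travel": [0, -1, 0], "gripper": 85},
    {"rotation": [0, 0, 0], "travel": [0, -1, 0], "gripper": 85},
  ],
)

```text
clock: 2.28
position: [422.0, 76.2, 331.3]
orientation: [-3.138, -0.005, -0.0]
force: [1.7, -0.6, 0.3]
opening: 0.994
finger_force: 0.0
```

>>> send_rows(
  plan=[
    {"rotation": [0, 0, 0], "travel": [0, -1, 0], "gripper": 85},
    {"rotation": [0, 0, 0], "travel": [0, 0, 0], "gripper": 85},
    {"rotation": [0, 0, 0], "travel": [0, 0, 0], "gripper": 85},
    {"rotation": [0, 0, 0], "travel": [0, 0, 0], "gripper": 85},
    {"rotation": [0, 0, 0], "travel": [0, 0, 0], "gripper": 85},
  ],
)

```text
clock: 2.7
position: [423.2, 91.0, 331.3]
orientation: [-3.12, -0.042, 0.001]
force: [0.1, -0.2, -0.2]
opening: 0.996
finger_force: 0.0
```

```bash
python3 - <<'E'
from h import *
import pickle
d=grab("wrist","pics/w2.png"); pickle.dump(d,open("w2.pkl","wb")); print(arm.observe()["position"],arm.observe()["joints"])
E
```

```text
[423.1774521   91.16407457 331.33050478] [ 0.02610215  0.05129183 -0.27937969  1.24059238  0.02137328  3.14044716]
```

View pics/w2.png

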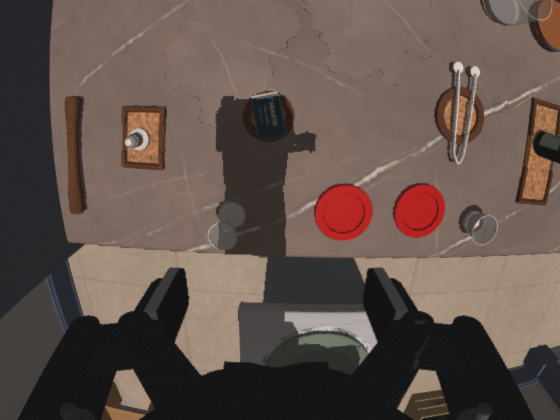

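Wrist views: w1 has the bottle at (335,120) on the tongs tray (295–352, 60–190), the coaster at (185,98) under the tongs, the cup at (228,222). w2 has the match tray at (144,137) with the stopper, and the stopper stand at (269,117) with the matchbox on it; joint 6 reached its limit.

```bash
cat > seg.py <<'E'
from h import *
def masks(d):
    hsv=cv2.cvtColor(d["frame"],cv2.COLOR_RGB2HSV).astype(int); H,S,V=hsv[...,0],hsv[...,1],hsv[...,2]
    wood=((H<18)&(S>105)&(V>25)&~((H<4)&(S>215))).astype(np.uint8)*255
    cork=((H<22)&(S>90)&(V>120)).astype(np.uint8)*255
    return hsv,wood,cork
def blob(m,seed,rad,close=5):
    k=np.zeros_like(m); cv2.circle(k,seed,rad,255,-1)
    m=cv2.morphologyEx(m&k,cv2.MORPH_CLOSE,np.ones((close,close)))
    cs=cv2.findContours(m,cv2.RETR_EXTERNAL,cv2.CHAIN_APPROX_NONE)[0]
    return max(cs,key=cv2.contourArea)[:,0,:]
def rect(pts):
    (c,s,a)=cv2.minAreaRect(pts.astype(np.float32)); 
    if s[0]>s[1]: s=s[::-1]; a-=90   # a = angle of short side
    a=(a+90)%180-90
    return np.round(c,1),np.round(s,1),round(a,1)
def circ(pts):
    c,r=cv2.minEnclosingCircle(pts.astype(np.float32)); return np.round(c,1),round(r,1)
E
python3 - <<'E'
from seg import *
import pickle
w1,w2=[pickle.load(open(f"w{i}.pkl","rb")) for i in (1,2)]
out=[]
for d,l in ((w1,[("ttray",(323,125),80,"r"),("coast",(185,98),36,"c")]),(w2,[("match",(144,137),42,"r"),("sst",(269,117),32,"c"),("coast",(460,115),36,"c")])):
    hsv,wood,cork=masks(d); vis=d["frame"][:,:,::-1].copy()
    for n,s,r,k in l:
        c=blob(wood,s,r,9); cv2.drawContours(vis,[c[:,None]],-1,(255,255,0),1)
        p=plane(d,cv2.convexHull(c)[:,0],6)
        print(n,rect(p) if k=="r" else circ(p))
    out.append(vis[:260])
cv2.imwrite("pics/seg.png",np.vstack(out))
for n,d,px,z in [("bottlecap",w1,(337,122),120),("matchL",w2,[(258,97),(281,94),(286,134),(260,138)],20),("claws",w1,[(173,50),(195,49)],15),("bend",w1,(184,149),15),("claws",w2,[(458,67),(474,72)],15),("bend",w2,(461,163),15),("stoptop",w2,(134,142),49),("cup",w1,(228,222),25),("jig",w2,(225,235),84)]:
    print(n,plane(d,px,z).round(1).tolist())
E
```

```text
ttray (array([ 468.3, -387.5]), array([ 83.5, 193.4]), 89.1)
coast (array([ 510.1, -189.4]), 45.5)
match (array([454. , 302.5]), array([73.9, 97.3]), 86.5)
sst (array([488.7,  87.5]), 27.2)
coast (array([ 510.3, -190.7]), 46.5)
bottlecap [[482.1, -387.6]]
matchL [[511.5, 123.3], [516.4, 91.8], [460.6, 83.2], [453.9, 119.4]]
claws [[584.4, -175.2], [582.9, -207.9]]
bend [[438.4, -187.4]]
claws [[584.3, -175.2], [581.9, -205.8]]
bend [[434.9, -196.7]]
stoptop [[452.4, 296.5]]
cup [[329.1, -249.7]]
jig [[333.0, 159.9]]
```

View pics/seg.png

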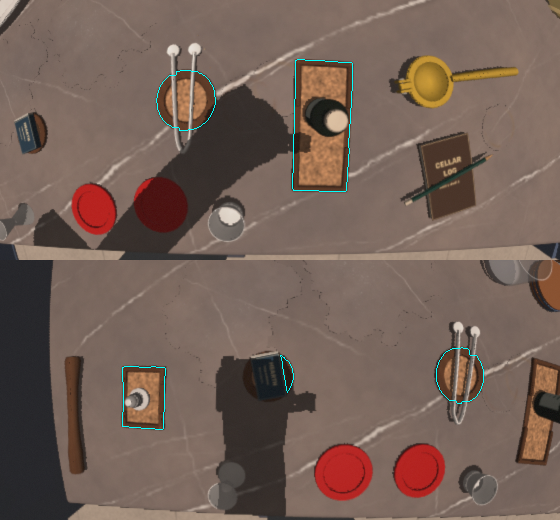

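```bash
cat > go.py <<'E'
import sys
from h import *
def Rt(yaw=0,tilt=0):  # yaw of tool x about world z (deg); tilt about tool y (rad)
    return R.from_euler("z",yaw,degrees=True)*R.from_rotvec([np.pi,0,0])*R.from_rotvec([0,tilt,0])
def delta(x,y,z,yaw=0,tilt=0):
    s=arm.observe(); r=R.from_rotvec(s["orientation"]); q=Rt(yaw,tilt)
    t=r.inv().apply(np.array([x,y,z])-s["position"])/40
    print("pos",s["position"].round(1),"f",s["force"].round(1),"open",round(s["opening"]*85.4,1),"j",s["joints"].round(2))
    print("travel now-axes",t.round(3),"norm",np.linalg.norm(t).round(2),"final-axes",(q.inv().apply(np.array([x,y,z])-s["position"])/40).round(3),"rot",(r.inv()*q).as_rotvec().round(3))
if __name__=="__main__": delta(*map(float,sys.argv[1:]))
E
python3 go.py 510 -190 130
```

```text
pos [423.2  91.2 331.3] f [-0.5 -1.5 -0.3] open 85.0 j [ 0.03  0.05 -0.28  1.24  0.02  3.14]
travel now-axes [1.98  7.192 4.88 ] norm 8.91 final-axes [2.171 7.029 5.033] rot [-0.021  0.001  0.027]
```

>>> send_rows(
  plan=[
    {"rotation": [0, 0, 0], "travel": [0, 1, 0], "gripper": 50},
    {"rotation": [-0.021, 0, 0.027], "travel": [0.3, 0.95, 0], "gripper": 50},
    {"rotation": [0, 0, 0], "travel": [0.4, 0.9, 0], "gripper": 50},
    {"rotation": [0, 0, 0], "travel": [0.4, 0.9, 0], "gripper": 50},
    {"rotation": [0, 0, 0], "travel": [0.4, 0.9, 0], "gripper": 50},
  ],
)

```text
clock: 3.17
position: [485.8, -95.7, 329.8]
orientation: [-3.141, -0.002, 0.0]
force: [0.1, 0.2, -0.1]
opening: 0.588
finger_force: 0.0
```

>>> send_rows(
  plan=[
    {"rotation": [0, 0, 0], "travel": [0.4, 0.9, 0], "gripper": 50},
    {"rotation": [0, 0, 0], "travel": [0.2, 0.9, 0.4], "gripper": 50},
    {"rotation": [0, 0, 0], "travel": [0, 0.5, 0.8], "gripper": 50},
    {"rotation": [0, 0, 0], "travel": [0, 0, 1], "gripper": 50},
    {"rotation": [0, 0, 0], "travel": [0, 0, 0.4], "gripper": 50},
  ],
)

```text
clock: 3.58
position: [507.2, -186.6, 220.6]
orientation: [-3.138, 0.003, 0.009]
force: [-1.6, 0.5, -0.2]
opening: 0.585
finger_force: 0.0
```

```bash
python3 go.py 510 -190 130; python3 - <<'E'
from h import *
import pickle
d=grab("wrist","pics/w3.png"); pickle.dump(d,open("w3.pkl","wb"))
E
```

```text
pos [ 507.2 -186.6  220.6] f [-1.6  0.5 -0.2] open 49.9 j [-0.49  0.32 -0.23  1.03  0.    2.65]
travel now-axes [0.083 0.093 2.264] norm 2.27 final-axes [0.069 0.086 2.265] rot [-0.003  0.006 -0.002]
```

View pics/w3.png

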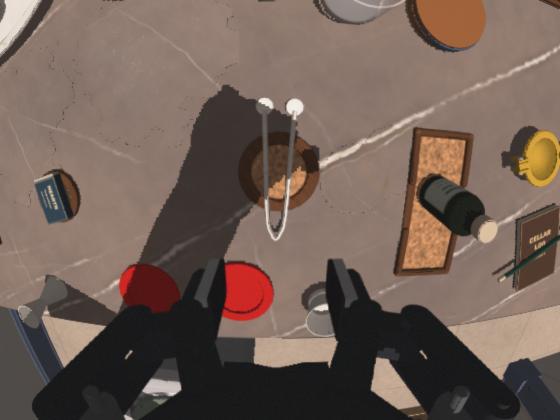

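w3 shows the tongs' claws at (265,104) and (295,106), the bend at (276,238), the coaster at (279,172).

```bash
python3 - <<'E'
from seg import *
import pickle
d=pickle.load(open("w3.pkl","rb"))
_,wood,_=masks(d)
print(circ(plane(d,blob(wood,(279,172),46,9),6)))
p=plane(d,[(265,104),(295,107),(276,238),(264,175),(290,175)],18); print(p.round(1))
a=p[:2].mean(0);b=p[2];u=(b-a)/np.linalg.norm(b-a);print("len",np.linalg.norm(b-a),"ang",np.degrees(np.arctan2(*u[::-1])))
E
```

```text
(array([ 509.5, -190. ]), 45.6)
[[ 585.9 -175.9]
 [ 582.8 -207.3]
 [ 434.1 -187.2]
 [ 509.  -174.2]
 [ 509.  -202.5]]
len 150.27379698631745 ang 178.3003266904141
```

>>> send_rows(
  plan=[
    {"rotation": [0, 0, 0], "travel": [0.08, 0.07, 0.9], "gripper": 48},
    {"rotation": [0, 0, 0], "travel": [0, 0, 1], "gripper": 48},
    {"rotation": [0, 0, 0], "travel": [0, 0, 1], "gripper": 48},
    {"rotation": [0, 0, 0], "travel": [0, 0, 1], "gripper": 48},
    {"rotation": [0, 0, 0], "travel": [0, 0, 0.7], "gripper": 48},
  ],
)

```text
clock: 4.05
position: [512.0, -187.7, 39.4]
orientation: [-3.14, -0.003, 0.003]
force: [0.1, 0.1, -0.3]
opening: 0.561
finger_force: 0.0
```

>>> send_rows(
  plan=[
    {"rotation": [0, 0, 0], "travel": [0, 0, 0.15], "gripper": 48},
    {"rotation": [0, 0, 0], "travel": [0, 0, 0.15], "gripper": 48},
    {"rotation": [0, 0, 0], "travel": [0, 0, 0.1], "gripper": 48},
    {"rotation": [0, 0, 0], "travel": [0, 0, 0], "gripper": 48},
    {"rotation": [0, 0, 0], "travel": [0, 0, 0], "gripper": 48},
  ],
)

```text
clock: 4.47
position: [514.5, -188.1, 27.3]
orientation: [3.141, 0.005, 0.003]
force: [-0.7, 0.6, 0.6]
opening: 0.559
finger_force: 0.0
```

>>> send_rows(
  plan=[
    {"rotation": [0, 0, 0], "travel": [-0.06, 0.03, 0.15], "gripper": 48},
    {"rotation": [0, 0, 0], "travel": [0, 0, 0.15], "gripper": 48},
    {"rotation": [0, 0, 0], "travel": [0, 0, 0.1], "gripper": 48},
    {"rotation": [0, 0, 0], "travel": [0, 0, 0], "gripper": 48},
    {"rotation": [0, 0, 0], "travel": [0, 0, 0], "gripper": 48},
  ],
)

```text
clock: 4.88
position: [510.4, -188.3, 9.2]
orientation: [-3.14, -0.005, 0.002]
force: [0.7, -1.1, 0.0]
opening: 0.563
finger_force: 0.0
```

>>> send_rows(
  plan=[
    {"rotation": [0, 0, 0], "travel": [0, 0, 0], "gripper": 20},
    {"rotation": [0, 0, 0], "travel": [0, 0, 0], "gripper": 20},
    {"rotation": [0, 0, 0], "travel": [0, 0, 0], "gripper": 20},
    {"rotation": [0, 0, 0], "travel": [0, 0, 0], "gripper": 20},
    {"rotation": [0, 0, 0], "travel": [0, 0, 0], "gripper": 20},
  ],
  newtons=40,
)

```text
clock: 5.3
position: [510.9, -188.5, 9.7]
orientation: [-3.141, -0.005, 0.0]
force: [0.0, -0.4, 1.2]
opening: 0.34
finger_force: 39.1
```

>>> send_rows(
  plan=[
    {"rotation": [0, 0, 0], "travel": [0, 0, -0.3], "gripper": 20},
    {"rotation": [0, 0, 0], "travel": [0, 0, -0.7], "gripper": 20},
    {"rotation": [0, 0, 0], "travel": [0, 0, -1], "gripper": 20},
    {"rotation": [0, 0, 0], "travel": [-0.4, -0.7, -0.5], "gripper": 20},
    {"rotation": [0, 0, 0], "travel": [-0.5, -0.8, 0], "gripper": 20},
  ],
)

```text
clock: 5.72
position: [479.3, -131.2, 114.3]
orientation: [3.138, 0.001, 0.015]
force: [0.7, 1.0, -0.6]
opening: 0.339
finger_force: 39.5
```

>>> send_rows(
  plan=[
    {"rotation": [0, 0, 0], "travel": [-0.5, -0.8, 0], "gripper": 20},
    {"rotation": [0, 0, 0], "travel": [-0.1, -0.6, 0], "gripper": 20},
    {"rotation": [0, 0, 0], "travel": [0, 0, 0.5], "gripper": 20},
    {"rotation": [0, 0, 0], "travel": [0, 0, 0], "gripper": 20},
    {"rotation": [0, 0, 0], "travel": [0, 0, 0], "gripper": 20},
  ],
)

```text
clock: 6.13
position: [449.6, -72.4, 89.3]
orientation: [-3.14, -0.006, 0.003]
force: [0.3, -0.3, -0.0]
opening: 0.34
finger_force: 39.5
```

```bash
python3 go.py 450 -72 2; python3 - <<'E'
from h import *
a=grab("wrist")["frame"]; b=grab("side")["frame"]
cv2.imwrite("pics/h1.png",np.hstack([a[60:360,100:460],cv2.resize(b[180:330,200:380],(360,300))])[:,:,::-1])
E
```

```text
pos [449.6 -72.4  89.3] f [ 0.3 -0.3 -0. ] open 29.1 j [-0.32  0.32 -0.63  0.63  0.    2.82]
travel now-axes [ 0.014 -0.007  2.183] norm 2.18 final-axes [ 0.009 -0.009  2.183] rot [-0.001  0.002  0.004]
```

View pics/h1.png

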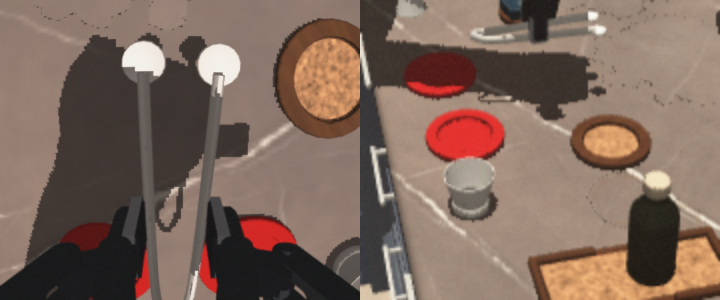

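The tongs are held level and straight, and the coaster is clear.

>>> send_rows(
  plan=[
    {"rotation": [0, 0, 0], "travel": [0, 0, 0.9], "gripper": 20},
    {"rotation": [0, 0, 0], "travel": [0, 0, 0.9], "gripper": 20},
    {"rotation": [0, 0, 0], "travel": [0, 0, 0.2], "gripper": 20},
    {"rotation": [0, 0, 0], "travel": [0, 0, 0.15], "gripper": 20},
    {"rotation": [0, 0, 0], "travel": [0, 0, 0], "gripper": 20},
  ],
)

```text
clock: 6.65
position: [450.1, -73.0, 3.4]
orientation: [-3.14, -0.004, 0.003]
force: [-1.0, -0.2, -0.0]
opening: 0.342
finger_force: 39.6
```

>>> send_rows(
  plan=[
    {"rotation": [0, 0, 0], "travel": [0, 0, 0], "gripper": 20},
    {"rotation": [0, 0, 0], "travel": [0, 0, 0], "gripper": 50},
    {"rotation": [0, 0, 0], "travel": [0, 0, 0], "gripper": 50},
    {"rotation": [0, 0, 0], "travel": [0, 0, 0], "gripper": 50},
    {"rotation": [0, 0, 0], "travel": [0, 0, 0], "gripper": 50},
  ],
)

```text
clock: 7.07
position: [451.0, -72.8, 4.5]
orientation: [-3.141, -0.005, -0.002]
force: [-0.1, 1.0, 0.2]
opening: 0.583
finger_force: 0.0
```

>>> send_rows(
  plan=[
    {"rotation": [0, 0, 0], "travel": [0, 0, -0.3], "gripper": 50},
    {"rotation": [0, 0, 0], "travel": [0, 0, -1], "gripper": 70},
    {"rotation": [0, 0, 0], "travel": [0, 0, -1], "gripper": 70},
    {"rotation": [0, 0, 0], "travel": [0, 0, -1], "gripper": 70},
    {"rotation": [0, 0, 0], "travel": [0, 0, -1], "gripper": 70},
  ],
)

```text
clock: 7.48
position: [449.9, -72.5, 177.8]
orientation: [-3.141, -0.005, 0.001]
force: [2.4, -0.5, 0.4]
opening: 0.818
finger_force: 0.0
```

```bash
python3 go.py 330 -388 220 0 0.96; python3 - <<'E'
from h import *
a=grab("wrist")["frame"]; b=grab("side"); import pickle; pickle.dump(b,open("s2.pkl","wb"))
cv2.imwrite("pics/h2.png",a[:,:,::-1])
E
```

```text
pos [449.9 -72.5 177.8] f [ 2.4 -0.5  0.4] open 69.8 j [-0.32  0.2  -0.51  0.86  0.    2.82]
travel now-axes [-3.024  7.876 -1.059] norm 8.5 final-axes [-0.855  7.887 -3.059] rot [-0.002  0.96   0.003]
```

```bash
python3 - <<'E'
from seg import *
import pickle
def cap(d,seed,rad):
    f=d["frame"].astype(int); V=f.min(2); hs=cv2.cvtColor(d["frame"],cv2.COLOR_RGB2HSV)
    m=((hs[...,2]>150)&(hs[...,0]>10)&(hs[...,0]<30)&(hs[...,1]<110)).astype(np.uint8)*255
    k=blob(m,seed,rad,3); M=cv2.moments(k[:,None]); return M["m10"]/M["m00"],M["m01"]/M["m00"],M["m00"]
s2=pickle.load(open("s2.pkl","rb"));w1=pickle.load(open("w1.pkl","rb"));w3=pickle.load(open("w3.pkl","rb"))
rs=[]
for n,d,s in(("s",s2,(349,272)),("w1",w1,(337,122)),("w3",w3,(486,230))):
    c=cap(d,s,18); o,v=ray(d,c[:2]); v=v[0]/np.linalg.norm(v[0]); rs.append((o,v)); print(n,c,plane(d,c[:2],118))
A=sum(np.eye(3)-np.outer(v,v) for o,v in rs); b=sum((np.eye(3)-np.outer(v,v))@o for o,v in rs); print(np.linalg.solve(A,b))
print(plane(s2,[(346,305)],40))
E
```

```text
s (350.65443175638933, 268.3966829798804, 613.0) [[ 492.23444561 -379.36841186]]
w1 (336.715028601144, 120.81487259490379, 320.5) [[ 483.24360261 -387.66457163]]
w3 (488.39166666666665, 231.06519607843134, 340.0) [[ 481.6107318 -391.9430082]]
[ 485.66492939 -386.5388597   125.68231165]
[[ 483.67978384 -393.95963469]]
```

>>> send_rows(
  plan=[
    {"rotation": [0, 0, 0], "travel": [-0.4, 0.9, -0.2], "gripper": 80},
    {"rotation": [0, 0, 0], "travel": [-0.4, 0.9, -0.2], "gripper": 80},
    {"rotation": [0, 0, 0], "travel": [-0.4, 0.9, -0.2], "gripper": 80},
    {"rotation": [0, 0, 0], "travel": [-0.4, 0.9, -0.2], "gripper": 80},
    {"rotation": [0, 0, 0], "travel": [-0.4, 0.9, -0.2], "gripper": 80},
  ],
)

```text
clock: 8.0
position: [369.8, -254.1, 215.9]
orientation: [-3.141, -0.006, 0.001]
force: [-0.1, -0.7, 0.7]
opening: 0.938
finger_force: 0.0
```

>>> send_rows(
  plan=[
    {"rotation": [0, 0, 0], "travel": [-0.4, 0.9, 0], "gripper": 80},
    {"rotation": [0, 0, 0], "travel": [-0.4, 0.9, 0], "gripper": 80},
    {"rotation": [0, 0, 0], "travel": [-0.2, 0.9, 0], "gripper": 80},
    {"rotation": [0, 0, 0], "travel": [0, 0.65, 0], "gripper": 80},
    {"rotation": [0, 0, 0], "travel": [0, 0, 0], "gripper": 80},
  ],
)

```text
clock: 8.42
position: [330.7, -392.2, 215.3]
orientation: [3.139, -0.003, 0.0]
force: [0.0, 0.1, -0.3]
opening: 0.938
finger_force: 0.0
```

>>> send_rows(
  plan=[
    {"rotation": [0, 0.12, 0], "travel": [0, 0, 0], "gripper": 80},
    {"rotation": [0, 0.12, 0], "travel": [0, 0, 0], "gripper": 80},
    {"rotation": [0, 0.12, 0], "travel": [0, 0, 0], "gripper": 80},
    {"rotation": [0, 0.12, 0], "travel": [0, 0, 0], "gripper": 80},
    {"rotation": [0, 0.12, 0], "travel": [0, 0, 0], "gripper": 80},
  ],
)

```text
clock: 8.83
position: [331.8, -386.6, 216.5]
orientation: [2.998, 0.007, 0.937]
force: [-0.6, -0.3, -1.7]
opening: 0.941
finger_force: 0.0
```

>>> send_rows(
  plan=[
    {"rotation": [0, 0.12, 0], "travel": [0, 0, 0], "gripper": 80},
    {"rotation": [0, 0.12, 0], "travel": [0, 0, 0], "gripper": 80},
    {"rotation": [0, 0.12, 0], "travel": [0, 0, 0], "gripper": 80},
    {"rotation": [0, 0, 0], "travel": [0, 0, 0], "gripper": 80},
    {"rotation": [0, 0, 0], "travel": [0, 0, 0], "gripper": 80},
  ],
)

```text
clock: 9.25
position: [330.8, -386.4, 214.2]
orientation: [-2.784, 0.002, -1.445]
force: [0.3, -0.5, 0.6]
opening: 0.937
finger_force: 0.0
```

```bash
python3 go.py 391 -388 116 0 0.96
```

```text
pos [ 330.8 -386.4  214.2] f [ 0.3 -0.5  0.6] open 80.0 j [-1.55  0.22 -0.78  0.55  0.96  1.61]
travel now-axes [-1.14   0.054  2.645] norm 2.88 final-axes [-1.147  0.039  2.642] rot [-0.004  0.003 -0.003]
```

>>> send_rows(
  plan=[
    {"rotation": [0, 0, 0], "travel": [-0.55, 0.03, 0.75], "gripper": 80},
    {"rotation": [0, 0, 0], "travel": [-0.55, 0.03, 0.75], "gripper": 80},
    {"rotation": [0, 0, 0], "travel": [0, 0, 0.6], "gripper": 80},
    {"rotation": [0, 0, 0], "travel": [0, 0, 0.6], "gripper": 80},
    {"rotation": [0, 0, 0], "travel": [0, 0, 0], "gripper": 80},
  ],
)

```text
clock: 9.67
position: [397.6, -387.8, 116.4]
orientation: [-2.785, -0.012, -1.446]
force: [0.1, 0.5, 0.1]
opening: 0.935
finger_force: 0.0
```

```bash
python3 go.py 499 -388.5 41 0 0.96;  python3 - <<'E'
from h import *
a=grab("wrist")["frame"]; b=grab("side")["frame"]
cv2.imwrite("pics/h3.png",np.hstack([cv2.resize(a,(400,300)),cv2.resize(b[150:375,200:500],(400,300))])[:,:,::-1])
E
```

```text
pos [ 397.6 -387.8  116.4] f [0.1 0.5 0.1] open 79.8 j [-1.38  0.42 -0.89  0.01  0.94  1.88]
travel now-axes [-0.084  0.037  3.158] norm 3.16 final-axes [-0.091  0.017  3.158] rot [-0.007  0.002  0.005]
```

View pics/h3.png

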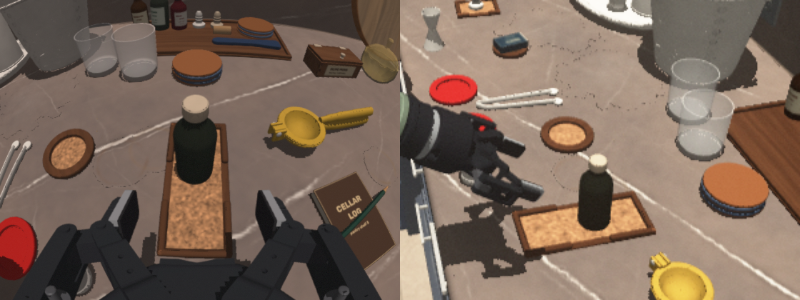

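The bottle stands centred between the open fingers; the tongs lie parked on the marble.

>>> send_rows(
  plan=[
    {"rotation": [0, 0, 0], "travel": [-0.08, 0.03, 0.7], "gripper": 80},
    {"rotation": [0, 0, 0], "travel": [0, 0, 0.7], "gripper": 80},
    {"rotation": [0, 0, 0], "travel": [0, 0, 0.7], "gripper": 80},
    {"rotation": [0, 0, 0], "travel": [0, 0, 0.6], "gripper": 80},
    {"rotation": [0, 0, 0], "travel": [0, 0, 0.4], "gripper": 80},
  ],
)

```text
clock: 10.18
position: [496.2, -390.8, 44.1]
orientation: [-2.786, -0.007, -1.45]
force: [-0.3, 0.5, 0.4]
opening: 0.938
finger_force: 0.0
```

>>> send_rows(
  plan=[
    {"rotation": [0, 0, 0], "travel": [0, 0, 0], "gripper": 80},
    {"rotation": [0, 0, 0], "travel": [0, 0, 0], "gripper": 80},
    {"rotation": [0, 0, 0], "travel": [0, 0, 0], "gripper": 58},
    {"rotation": [0, 0, 0], "travel": [0, 0, 0], "gripper": 40},
    {"rotation": [0, 0, 0], "travel": [0, 0, 0], "gripper": 35},
  ],
  newtons=45,
)

```text
clock: 10.6
position: [494.0, -390.6, 44.9]
orientation: [-2.785, -0.003, -1.451]
force: [-5.8, 4.8, 10.3]
opening: 0.532
finger_force: 31.0
```

>>> send_rows(
  plan=[
    {"rotation": [0, 0, 0], "travel": [0, 0, 0], "gripper": 35},
    {"rotation": [0, 0, 0], "travel": [0, 0, 0], "gripper": 35},
    {"rotation": [0, 0, 0], "travel": [0, 0, 0], "gripper": 35},
    {"rotation": [0, 0, 0], "travel": [0, 0, 0], "gripper": 35},
    {"rotation": [0, 0, 0], "travel": [0, 0, 0], "gripper": 35},
  ],
)

```text
clock: 11.02
position: [494.2, -390.6, 45.1]
orientation: [-2.784, -0.004, -1.452]
force: [-3.7, 1.9, 7.5]
opening: 0.525
finger_force: 45.9
```

```bash
python3 go.py 499 -388.5 101 0 0.96
```

```text
pos [ 494.2 -390.6   45.1] f [-3.7  1.9  7.5] open 44.9 j [-1.17  0.64 -0.88 -0.45  0.86  2.2 ]
travel now-axes [ 1.215 -0.053 -0.703] norm 1.4 final-axes [ 1.214 -0.053 -0.705] rot [-0.003 -0.002  0.002]
```

>>> send_rows(
  plan=[
    {"rotation": [0, 0, 0], "travel": [0.3, 0, -0.21], "gripper": 35},
    {"rotation": [0, 0, 0], "travel": [0.6, 0, -0.42], "gripper": 35},
    {"rotation": [0, 0, 0], "travel": [0.3, 0, -0.21], "gripper": 35},
    {"rotation": [0, 0, 0], "travel": [0, -0.3, 0], "gripper": 35},
    {"rotation": [0, 0, 0], "travel": [0, -0.6, 0], "gripper": 35},
  ],
)

```text
clock: 11.43
position: [494.5, -358.8, 104.5]
orientation: [2.781, 0.004, 1.449]
force: [0.0, -0.9, -0.9]
opening: 0.524
finger_force: 46.7
```

>>> send_rows(
  plan=[
    {"rotation": [0, 0, 0], "travel": [0.12, -0.7, 0.17], "gripper": 35},
    {"rotation": [0, 0, 0], "travel": [0.12, -0.7, 0.17], "gripper": 35},
    {"rotation": [0, 0, 0], "travel": [0.12, -0.7, 0.17], "gripper": 35},
    {"rotation": [0, 0, 0], "travel": [0, -0.7, 0], "gripper": 35},
    {"rotation": [0, 0, 0], "travel": [0, -0.6, 0], "gripper": 35},
  ],
)

```text
clock: 11.85
position: [518.1, -216.6, 102.3]
orientation: [-2.786, -0.003, -1.447]
force: [0.2, 0.3, -1.6]
opening: 0.526
finger_force: 46.7
```

>>> send_rows(
  plan=[
    {"rotation": [0, 0, 0], "travel": [0, -0.4, 0], "gripper": 35},
    {"rotation": [0, 0, 0], "travel": [0, -0.26, 0], "gripper": 35},
    {"rotation": [0, 0, 0], "travel": [0, 0, 0], "gripper": 35},
    {"rotation": [0, 0, 0], "travel": [0, 0, 0], "gripper": 35},
    {"rotation": [0, 0, 0], "travel": [0, 0, 0], "gripper": 35},
  ],
)

```text
clock: 12.27
position: [518.9, -193.0, 102.6]
orientation: [-2.786, -0.003, -1.45]
force: [1.2, -0.4, -1.2]
opening: 0.529
finger_force: 46.7
```

```bash
python3 go.py 520 -190 50 0 0.96;  python3 - <<'E'
from h import *
import pickle
a=grab("wrist"); b=grab("side"); c=grab("scene"); pickle.dump([a,b,c],open("b4.pkl","wb"))
cv2.imwrite("pics/h4.png",np.hstack([cv2.resize(a["frame"][:300],(400,214)),cv2.resize(b["frame"][150:310,200:500],(400,214))])[:,:,::-1])
E
```

```text
pos [ 518.9 -193.   102.6] f [ 1.2 -0.4 -1.2] open 45.2 j [-0.84  0.45 -1.25 -0.88  0.66  2.57]
travel now-axes [-1.062 -0.075  0.777] norm 1.32 final-axes [-1.063 -0.075  0.777] rot [-0.001  0.     0.001]
```

View pics/h4.png

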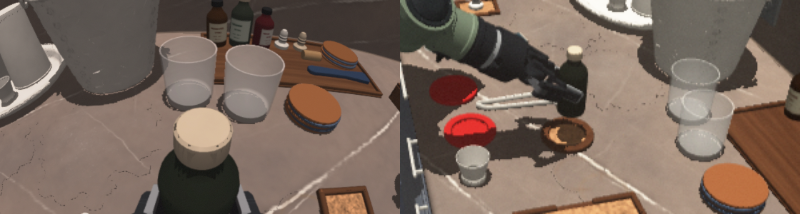

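The bottle hangs upright over the coaster; cap at about (284,190) in the wrist view and (331,188) in the side view.

```bash
python3 - <<'E'
from seg import *
import pickle
a,b,c=pickle.load(open("b4.pkl","rb"))
def cap(d,seed,rad):
    hs=cv2.cvtColor(d["frame"],cv2.COLOR_RGB2HSV)
    m=((hs[...,2]>120)&(hs[...,0]>10)&(hs[...,0]<30)&(hs[...,1]<130)).astype(np.uint8)*255
    k=blob(m,seed,rad,3); return k
rs=[]
for d,s,r in((a,(284,190),50),(b,(331,188),14)):
    k=cap(d,s,r); x,y,w,h=cv2.boundingRect(k); M=cv2.moments(k[:,None]); p=(M["m10"]/M["m00"],M["m01"]/M["m00"]); print(x,y,w,h,p)
    o,v=ray(d,p); v=v[0]/np.linalg.norm(v[0]); rs.append((o,v)); print(plane(d,p,172))
A=sum(np.eye(3)-np.outer(v,v) for o,v in rs); q=sum((np.eye(3)-np.outer(v,v))@o for o,v in rs); print(np.linalg.solve(A,q))
# coaster again from side
_,wood,_=masks(b); print(circ(plane(b,blob(wood,(327,252),30,15),6)))
s0=load("side");_,wood,_=masks(s0)
_,wood,_=masks(pickle.load(open("s2.pkl","rb")));print("side free",circ(plane(b,blob(wood,(325,252),34,7),6)))
E
```

```text
238 142 96 72 (284.34771271904594, 180.78730012653858)
[[ 518.99946412 -196.83041901]]
317 174 29 26 (331.2423887587822, 185.27166276346605)
[[ 521.02978026 -177.36410132]]
[ 512.37391088 -196.20176188  182.79461265]
(array([ 511.3, -188.7]), 48.8)
side free (array([ 512.3, -189.4]), 49.0)
```

>>> send_rows(
  plan=[
    {"rotation": [0, 0, 0], "travel": [-0.3, -0.11, 0.21], "gripper": 35},
    {"rotation": [0, 0, 0], "travel": [-0.4, 0, 0.28], "gripper": 35},
    {"rotation": [0, 0, 0], "travel": [-0.25, 0, 0.175], "gripper": 35},
    {"rotation": [0, 0, 0], "travel": [-0.1, 0, 0.07], "gripper": 35},
    {"rotation": [0, 0, 0], "travel": [0, 0, 0], "gripper": 35},
  ],
)

```text
clock: 12.83
position: [518.3, -187.5, 49.8]
orientation: [-2.785, -0.002, -1.446]
force: [1.1, -0.0, -2.1]
opening: 0.528
finger_force: 46.7
```

>>> send_rows(
  plan=[
    {"rotation": [0, 0, 0], "travel": [-0.06, 0, 0.04], "gripper": 35},
    {"rotation": [0, 0, 0], "travel": [0, 0, 0], "gripper": 35},
    {"rotation": [0, 0, 0], "travel": [0, 0, 0], "gripper": 35},
    {"rotation": [0, 0, 0], "travel": [0, 0, 0], "gripper": 35},
  ],
)

```text
clock: 13.17
position: [518.8, -187.5, 49.1]
orientation: [-2.785, -0.005, -1.451]
force: [-0.0, 0.1, -3.0]
opening: 0.527
finger_force: 46.7
```

```bash
python3 go.py 518.9 -190 46 0 0.96;  python3 - <<'E'
from h import *
a=grab("wrist"); b=grab("side")
cv2.imwrite("pics/h5.png",np.hstack([cv2.resize(a["frame"][:300],(400,214)),cv2.resize(b["frame"][170:290,250:474],(400,214))])[:,:,::-1])
E
```

```text
pos [ 518.8 -187.5   49.1] f [-0.   0.1 -3. ] open 45.0 j [-0.83  0.68 -1.27 -1.14  0.65  2.57]
travel now-axes [-0.062  0.062  0.045] norm 0.1 final-axes [-0.062  0.062  0.045] rot [-0.003 -0.     0.002]
```

View pics/h5.png

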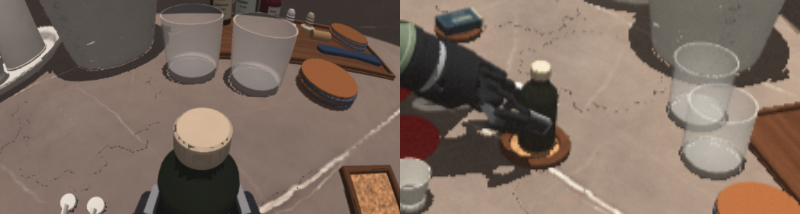

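The bottle sits inside the coaster's rim, slightly to its +x side and a few mm up.

>>> send_rows(
  plan=[
    {"rotation": [0, 0, 0], "travel": [-0.03, 0, -0.04], "gripper": 35},
    {"rotation": [0, 0, 0], "travel": [-0.05, 0, 0.035], "gripper": 35},
    {"rotation": [0, 0, 0], "travel": [-0.03, 0, 0.02], "gripper": 35},
    {"rotation": [0, 0, 0], "travel": [0, 0, 0], "gripper": 35},
    {"rotation": [0, 0, 0], "travel": [0, 0, 0], "gripper": 35},
  ],
)

```text
clock: 13.68
position: [516.9, -187.4, 45.0]
orientation: [-2.784, -0.006, -1.451]
force: [-1.5, 0.1, 4.5]
opening: 0.525
finger_force: 47.1
```

>>> send_rows(
  plan=[
    {"rotation": [0, 0, 0], "travel": [0, 0, 0], "gripper": 35},
    {"rotation": [0, 0, 0], "travel": [0, 0, 0], "gripper": 48},
    {"rotation": [0, 0, 0], "travel": [0, 0, 0], "gripper": 52},
    {"rotation": [0, 0, 0], "travel": [0, 0, 0], "gripper": 65},
    {"rotation": [0, 0, 0], "travel": [0, 0, 0], "gripper": 75},
  ],
)

```text
clock: 14.1
position: [516.5, -187.2, 44.2]
orientation: [-2.785, -0.004, -1.448]
force: [0.6, -0.3, -0.1]
opening: 0.862
finger_force: 0.0
```

>>> send_rows(
  plan=[
    {"rotation": [0, 0, 0], "travel": [0, 0, -0.5], "gripper": 80},
    {"rotation": [0, 0, 0], "travel": [0, 0, -0.9], "gripper": 80},
    {"rotation": [0, 0, 0], "travel": [0, 0, -1], "gripper": 80},
    {"rotation": [0, 0, 0], "travel": [0.5, 0, -0.8], "gripper": 80},
    {"rotation": [0, 0, 0], "travel": [0.8, 0, -0.5], "gripper": 80},
  ],
)

```text
clock: 14.52
position: [444.8, -203.0, 159.9]
orientation: [-2.782, -0.005, -1.415]
force: [0.9, -0.9, -0.9]
opening: 0.936
finger_force: 0.0
```

>>> send_rows(
  plan=[
    {"rotation": [0, -0.12, 0], "travel": [0.8, -0.4, 0], "gripper": 60},
    {"rotation": [0, -0.12, 0], "travel": [0.8, -0.4, 0], "gripper": 60},
    {"rotation": [0, -0.12, 0], "travel": [0, -0.8, 0], "gripper": 60},
    {"rotation": [0, -0.12, 0], "travel": [0, -0.8, 0], "gripper": 60},
    {"rotation": [0, -0.12, 0], "travel": [0, -0.4, 0], "gripper": 60},
  ],
)

```text
clock: 14.93
position: [475.9, -99.4, 198.8]
orientation: [-3.063, -0.027, -0.623]
force: [0.3, -0.6, -2.3]
opening: 0.705
finger_force: 0.0
```

>>> send_rows(
  plan=[
    {"rotation": [0, -0.12, 0], "travel": [0, 0, 0], "gripper": 52},
    {"rotation": [0, -0.12, 0], "travel": [0, 0, 0], "gripper": 52},
    {"rotation": [0, -0.12, 0], "travel": [0, 0, 0], "gripper": 52},
    {"rotation": [0, 0, 0], "travel": [0, 0, 0], "gripper": 52},
    {"rotation": [0, 0, 0], "travel": [0, 0, 0], "gripper": 52},
  ],
)

```text
clock: 15.35
position: [478.1, -101.9, 195.5]
orientation: [-3.125, -0.03, -0.069]
force: [-0.9, 1.2, 0.6]
opening: 0.608
finger_force: 0.0
```

```bash
python3 go.py 450 -72 150;  python3 - <<'E'
from h import *
import pickle
a=grab("wrist"); b=grab("side"); pickle.dump([a,b],open("b6.pkl","wb"))
cv2.imwrite("pics/h6.png",a["frame"][:,:,::-1])
E
```

```text
pos [ 478.1 -101.9  195.5] f [-0.9  1.2  0.6] open 51.9 j [-0.38  0.21 -0.44  0.88  0.03  2.74]
travel now-axes [-0.739 -0.743  1.118] norm 1.53 final-axes [-0.702 -0.747  1.138] rot [-0.016 -0.044  0.019]
```

View pics/h6.png

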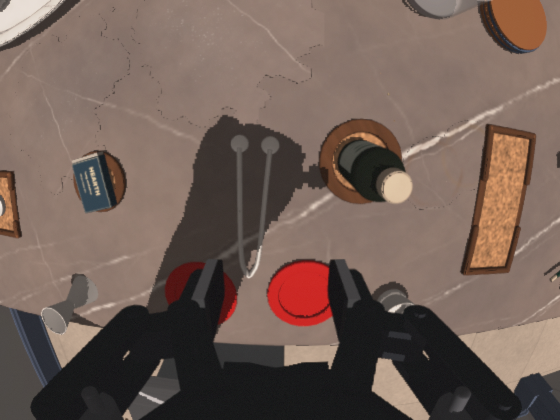

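The bottle stands upright in its coaster (cap at (395,186)); tongs claws at (239,143) and (270,145), bend at (250,272).

```bash
python3 - <<'E'
from seg import *
import pickle
a,b=pickle.load(open("b6.pkl","rb"))
print("cap",plane(a,(397,186),123)); _,wood,_=masks(a); print("coast",circ(plane(a,blob(wood,(357,160),44,9),6)),"tray",rect(plane(a,cv2.convexHull(blob(wood,(500,198),85,9))[:,0],6)))
print("tongs",plane(a,[(239,143),(270,145),(251,274)],8))
E
python3 go.py 450 -72 80
```

```text
cap [[ 508.49256149 -188.40638161]]
coast (array([ 509.7, -190.1]), 45.7) tray (array([ 467.7, -388. ]), array([ 87.7, 194. ]), 89.2)
tongs [[525.76334219 -61.28309893]
 [524.06718747 -93.31215754]
 [376.83741222 -73.40707775]]
pos [ 476.  -101.9  196. ] f [-0.  -0.3  1.2] open 51.9 j [-0.38  0.21 -0.45  0.88  0.03  2.74]
travel now-axes [-0.767 -0.715  2.879] norm 3.06 final-axes [-0.649 -0.747  2.9  ] rot [-0.015 -0.045  0.017]
```

>>> send_rows(
  plan=[
    {"rotation": [-0.015, -0.045, 0.017], "travel": [-0.6, -0.67, 0.3], "gripper": 52},
    {"rotation": [0, 0, 0], "travel": [0, 0, 0.9], "gripper": 52},
    {"rotation": [0, 0, 0], "travel": [0, 0, 0.9], "gripper": 52},
    {"rotation": [0, 0, 0], "travel": [0, 0, 0.8], "gripper": 52},
    {"rotation": [0, 0, 0], "travel": [0, 0, 0], "gripper": 52},
  ],
)

```text
clock: 15.87
position: [447.3, -74.3, 76.2]
orientation: [-3.139, 0.001, 0.011]
force: [-1.3, -0.3, -0.1]
opening: 0.61
finger_force: 0.0
```

```bash
python3 go.py 453 -75 4
```

```text
pos [447.3 -74.3  76.2] f [-1.3 -0.3 -0.1] open 52.1 j [-0.33  0.34 -0.64  0.6   0.    2.81]
travel now-axes [0.154 0.023 1.805] norm 1.81 final-axes [0.142 0.019 1.806] rot [-0.003  0.007 -0.001]
```

>>> send_rows(
  plan=[
    {"rotation": [0, 0.006, 0], "travel": [0.15, 0.02, 0.8], "gripper": 52},
    {"rotation": [0, 0, 0], "travel": [0, 0, 0.7], "gripper": 52},
    {"rotation": [0, 0, 0], "travel": [0, 0, 0.2], "gripper": 52},
    {"rotation": [0, 0, 0], "travel": [0, 0, 0.1], "gripper": 52},
    {"rotation": [0, 0, 0], "travel": [0, 0, 0], "gripper": 52},
  ],
)

```text
clock: 16.28
position: [459.1, -76.7, 9.2]
orientation: [3.141, -0.0, 0.01]
force: [-0.5, 1.1, -0.1]
opening: 0.605
finger_force: 0.0
```

>>> send_rows(
  plan=[
    {"rotation": [0, 0, 0], "travel": [0, 0, 0], "gripper": 20},
    {"rotation": [0, 0, 0], "travel": [0, 0, 0], "gripper": 20},
    {"rotation": [0, 0, 0], "travel": [0, 0, 0], "gripper": 20},
    {"rotation": [0, 0, 0], "travel": [0, 0, 0], "gripper": 20},
    {"rotation": [0, 0, 0], "travel": [0, 0, 0], "gripper": 20},
  ],
  newtons=40,
)

```text
clock: 16.7
position: [460.8, -76.9, 10.1]
orientation: [3.14, 0.001, 0.014]
force: [-1.2, 1.1, 9.2]
opening: 0.234
finger_force: 4.7
```

```bash
python3 go.py 468 -387.5 120 -1
```

```text
pos [460.8 -76.9  10.1] f [-1.2  1.1  9.2] open 20.0 j [-0.32  0.46 -0.68  0.42  0.    2.82]
travel now-axes [ 0.198  7.768 -2.736] norm 8.24 final-axes [ 0.314  7.76  -2.747] rot [ 0.001 -0.009  0.018]
```

>>> send_rows(
  plan=[
    {"rotation": [0, 0, 0], "travel": [0, 0, -0.3], "gripper": 52},
    {"rotation": [0, 0, 0], "travel": [0, 0, -0.5], "gripper": 52},
    {"rotation": [0, 0, 0], "travel": [0, 0, -1], "gripper": 52},
    {"rotation": [0, -0.009, 0], "travel": [-0.2, 0, -1], "gripper": 52},
    {"rotation": [0, 0, 0], "travel": [0, 0, 0], "gripper": 52},
  ],
)

```text
clock: 17.12
position: [454.3, -77.7, 127.4]
orientation: [3.138, 0.001, 0.01]
force: [0.8, -1.0, -0.6]
opening: 0.607
finger_force: 0.0
```

```bash
python3 go.py 453 -75 4; python3 - <<'E'
from h import *
a=grab("wrist"); import pickle; pickle.dump(a,open("b7.pkl","wb"))
hs=cv2.cvtColor(a["frame"],cv2.COLOR_RGB2HSV).astype(int)
cv2.imwrite("pics/h7.png",a["frame"][60:320,150:400,::-1])
E
```

```text
pos [454.3 -77.7 127.4] f [ 0.8 -1.  -0.6] open 51.8 j [-0.33  0.26 -0.58  0.72 -0.    2.81]
travel now-axes [-0.052 -0.078  3.084] norm 3.08 final-axes [-0.033 -0.067  3.084] rot [ 0.004 -0.006  0.001]
```

View pics/h7.png

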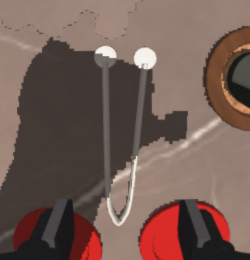

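The tongs still lie straight: claws at (255,117) and (295,118), bend at (268,282).

```bash
python3 - <<'E'
from h import *
import pickle
a=pickle.load(open("b7.pkl","rb")); p=plane(a,[(255,117),(295,118),(268,282)],8); print(p)
E
```

```text
[[524.85085775 -62.55069512]
 [524.04454228 -94.58577614]
 [374.99518873 -72.00388387]]
```

>>> send_rows(
  plan=[
    {"rotation": [0, 0, 0], "travel": [0, -0.05, 0.9], "gripper": 52},
    {"rotation": [0, 0, 0], "travel": [0, 0, 0.9], "gripper": 52},
    {"rotation": [0, 0, 0], "travel": [0, 0, 0.7], "gripper": 52},
    {"rotation": [0, 0, 0], "travel": [0, 0, 0.3], "gripper": 52},
    {"rotation": [0, 0, 0], "travel": [0, 0, 0], "gripper": 52},
  ],
)

```text
clock: 17.58
position: [447.5, -73.5, 5.4]
orientation: [-3.14, -0.001, 0.014]
force: [-1.2, 0.1, 0.1]
opening: 0.61
finger_force: 0.0
```

```bash
python3 go.py 453 -75 3
```

```text
pos [447.5 -73.5   5.4] f [-1.2  0.1  0.1] open 52.1 j [-0.33  0.46 -0.7   0.42 -0.    2.82]
travel now-axes [0.138 0.038 0.059] norm 0.15 final-axes [0.138 0.037 0.06 ] rot [-0.002  0.009  0.001]
```

>>> send_rows(
  plan=[
    {"rotation": [0, 0.008, 0], "travel": [0.12, 0.05, 0.1], "gripper": 52},
    {"rotation": [0, 0, 0], "travel": [0, 0, 0], "gripper": 52},
    {"rotation": [0, 0, 0], "travel": [0, 0, 0], "gripper": 52},
  ],
)

```text
clock: 17.83
position: [456.5, -76.9, 5.1]
orientation: [3.141, 0.001, 0.011]
force: [-0.8, -0.8, 0.5]
opening: 0.606
finger_force: 0.0
```

>>> send_rows(
  plan=[
    {"rotation": [0, 0, 0], "travel": [0, 0, 0], "gripper": 20},
    {"rotation": [0, 0, 0], "travel": [0, 0, 0], "gripper": 20},
    {"rotation": [0, 0, 0], "travel": [0, 0, 0], "gripper": 20},
    {"rotation": [0, 0, 0], "travel": [0, 0, 0], "gripper": 20},
    {"rotation": [0, 0, 0], "travel": [0, 0, 0], "gripper": 20},
  ],
  newtons=40,
)

```text
clock: 18.25
position: [456.1, -76.6, 5.3]
orientation: [3.141, 0.0, 0.011]
force: [-1.5, 0.4, 6.0]
opening: 0.337
finger_force: 38.9
```

```bash
python3 go.py 468 -387.5 120 -1
```

```text
pos [456.1 -76.6   5.3] f [-1.5  0.4  6. ] open 28.8 j [-0.33  0.46 -0.69  0.41  0.    2.81]
travel now-axes [ 0.316  7.773 -2.862] norm 8.29 final-axes [ 0.434  7.766 -2.867] rot [ 0.    -0.007  0.018]
```

>>> send_rows(
  plan=[
    {"rotation": [0, 0, 0], "travel": [0, 0, -0.4], "gripper": 20},
    {"rotation": [0, 0, 0], "travel": [0, 0, -1], "gripper": 20},
    {"rotation": [0, 0, 0], "travel": [0, 0, -1], "gripper": 20},
    {"rotation": [0, 0, 0], "travel": [0, 0, -1], "gripper": 20},
    {"rotation": [0, 0, 0.018], "travel": [0, 0, -1], "gripper": 20},
  ],
)

```text
clock: 18.67
position: [453.8, -76.2, 182.5]
orientation: [3.141, -0.028, 0.008]
force: [1.3, -0.2, -0.1]
opening: 0.336
finger_force: 39.3
```

>>> send_rows(
  plan=[
    {"rotation": [0, 0, 0], "travel": [0, 0.5, 0], "gripper": 20},
    {"rotation": [0, 0, 0], "travel": [0, 0.9, 0], "gripper": 20},
    {"rotation": [0, 0, 0], "travel": [0, 0.9, 0], "gripper": 20},
    {"rotation": [0, 0, 0], "travel": [0, 0.9, 0], "gripper": 20},
    {"rotation": [0, 0, 0], "travel": [0, 0.9, 0], "gripper": 20},
  ],
)

```text
clock: 19.08
position: [451.3, -241.9, 181.0]
orientation: [3.141, -0.027, 0.009]
force: [1.3, -0.3, 0.4]
opening: 0.33
finger_force: 39.3
```

>>> send_rows(
  plan=[
    {"rotation": [0, 0, 0], "travel": [0.1, 0.9, 0], "gripper": 20},
    {"rotation": [0, 0, 0], "travel": [0.1, 0.9, 0], "gripper": 20},
    {"rotation": [0, 0, 0], "travel": [0.1, 0.9, 0], "gripper": 20},
    {"rotation": [0, 0, 0], "travel": [0.1, 0.7, 0], "gripper": 20},
    {"rotation": [0, 0, 0], "travel": [0, 0.2, 0], "gripper": 20},
  ],
)

```text
clock: 19.5
position: [465.2, -389.4, 180.6]
orientation: [3.138, -0.033, 0.01]
force: [1.1, -0.7, -0.1]
opening: 0.334
finger_force: 39.3
```

>>> send_rows(
  plan=[
    {"rotation": [0, 0, 0], "travel": [0, 0, 0.9], "gripper": 20},
    {"rotation": [0, 0, 0], "travel": [0, 0, 0.9], "gripper": 20},
    {"rotation": [0, 0, 0], "travel": [0, 0, 0.9], "gripper": 20},
    {"rotation": [0, 0, 0], "travel": [0, 0, 0], "gripper": 20},
    {"rotation": [0, 0, 0], "travel": [0, 0, 0], "gripper": 20},
  ],
)

```text
clock: 19.92
position: [464.0, -382.7, 71.0]
orientation: [-3.138, 0.027, -0.002]
force: [-0.2, 1.0, 0.4]
opening: 0.332
finger_force: 39.4
```

```bash
python3 go.py 471 -388.5 9 -1; python3 - <<'E'
from seg import *
import pickle
a=grab("wrist"); pickle.dump(a,open("b8.pkl","wb"))
hs=cv2.cvtColor(a["frame"],cv2.COLOR_RGB2HSV).astype(int)
m=((hs[...,1]<40)&(hs[...,2]>150)).astype(np.uint8)*255
n,l,st,c=cv2.connectedComponentsWithStats(m)
print([(st[i].tolist(),c[i].round().tolist()) for i in range(1,n) if st[i,4]>60])
cv2.imwrite("pics/h8.png",a["frame"][:,:,::-1])
E
```

```text
pos [ 464.  -382.7   71. ] f [-0.2  1.   0.4] open 28.4 j [-0.81  0.57 -0.26  0.75  0.    2.34]
travel now-axes [0.176 0.147 1.55 ] norm 1.57 final-axes [0.177 0.142 1.551] rot [-0.004 -0.001  0.   ]
[([160, 46, 80, 53, 403], [200.0, 69.0]), ([103, 101, 52, 40, 311], [124.0, 122.0]), ([248, 111, 18, 21, 259], [256.0, 122.0]), ([297, 113, 41, 63, 1428], [317.0, 136.0]), ([77, 135, 26, 25, 187], [89.0, 148.0]), ([441, 229, 23, 13, 99], [452.0, 236.0]), ([284, 316, 16, 50, 345], [292.0, 340.0]), ([250, 329, 11, 35, 252], [255.0, 347.0]), ([9, 402, 50, 18, 290], [31.0, 413.0])]
```

>>> send_rows(
  plan=[
    {"rotation": [0, 0, 0], "travel": [0.18, 0.13, 0.6], "gripper": 20},
    {"rotation": [0, 0, 0], "travel": [0, 0, 0.5], "gripper": 20},
    {"rotation": [0, 0, 0], "travel": [0, 0, 0.2], "gripper": 20},
    {"rotation": [0, 0, 0], "travel": [0, 0, 0], "gripper": 20},
    {"rotation": [0, 0, 0], "travel": [0, 0, 0], "gripper": 20},
  ],
)

```text
clock: 20.38
position: [473.5, -390.5, 22.1]
orientation: [3.14, -0.027, 0.009]
force: [0.1, 0.1, -0.1]
opening: 0.33
finger_force: 39.4
```

```bash
python3 go.py 471 -388.5 9.5 -1
```

```text
pos [ 473.5 -390.5   22.1] f [ 0.1  0.1 -0.1] open 28.2 j [-0.81  0.64 -0.27  0.66  0.    2.35]
travel now-axes [-0.066 -0.05   0.314] norm 0.32 final-axes [-0.064 -0.049  0.314] rot [ 0.001 -0.006  0.   ]
```

>>> send_rows(
  plan=[
    {"rotation": [0, 0, 0], "travel": [-0.06, -0.05, 0.1], "gripper": 20},
    {"rotation": [0, 0, 0], "travel": [0, 0, 0.12], "gripper": 20},
    {"rotation": [0, 0, 0], "travel": [0, 0, 0.07], "gripper": 20},
    {"rotation": [0, 0, 0], "travel": [0, 0, 0], "gripper": 20},
    {"rotation": [0, 0, 0], "travel": [0, 0, 0], "gripper": 20},
  ],
)

```text
clock: 20.8
position: [470.7, -388.2, 9.4]
orientation: [3.141, -0.028, 0.008]
force: [-1.3, 1.0, 3.2]
opening: 0.335
finger_force: 40.3
```

>>> send_rows(
  plan=[
    {"rotation": [0, 0, 0], "travel": [0, 0, 0], "gripper": 20},
    {"rotation": [0, 0, 0], "travel": [0, 0, 0], "gripper": 40},
    {"rotation": [0, 0, 0], "travel": [0, 0, 0], "gripper": 46},
    {"rotation": [0, 0, 0], "travel": [0, 0, 0], "gripper": 46},
    {"rotation": [0, 0, 0], "travel": [0, 0, -0.2], "gripper": 46},
  ],
)

```text
clock: 21.22
position: [469.5, -387.0, 15.3]
orientation: [-3.139, 0.027, -0.004]
force: [-0.6, -0.6, -0.0]
opening: 0.54
finger_force: 0.0
```

>>> send_rows(
  plan=[
    {"rotation": [0, 0, 0], "travel": [0, 0, -0.6], "gripper": 46},
    {"rotation": [0, 0, 0], "travel": [0, 0, -1], "gripper": 46},
    {"rotation": [0, 0, 0], "travel": [0, 0, -1], "gripper": 46},
    {"rotation": [0, 0, 0], "travel": [0, 0, -1], "gripper": 46},
    {"rotation": [0, 0, 0], "travel": [0, 0, -1], "gripper": 46},
  ],
)

```text
clock: 21.63
position: [469.4, -387.6, 203.1]
orientation: [3.141, -0.027, 0.007]
force: [1.1, -0.7, 0.4]
opening: 0.534
finger_force: 0.0
```

```bash
python3 go.py 450 -20 200; python3 - <<'E'
from seg import *
import pickle
a=grab("wrist"); b=grab("side"); pickle.dump([a,b],open("b9.pkl","wb"))
cv2.imwrite("pics/h9.png",np.hstack([cv2.resize(a["frame"],(400,300)),cv2.resize(b["frame"][210:345,250:430],(400,300))])[:,:,::-1])
E
```

```text
pos [ 469.4 -387.6  203.1] f [ 1.1 -0.7  0.4] open 45.6 j [-0.81  0.45 -0.08  1.04  0.    2.35]
travel now-axes [-0.644 -9.181  0.073] norm 9.2 final-axes [-0.484 -9.191  0.078] rot [ 0.    -0.005 -0.017]
```

View pics/h9.png

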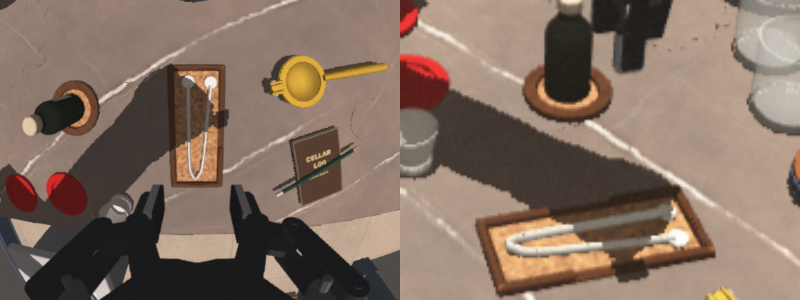

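Tongs lie inside the long tray, and the bottle stands in its coaster. Next is the stopper, with the tool turned half round.

>>> send_rows(
  plan=[
    {"rotation": [0, 0, -0.018], "travel": [0, -0.5, -0.5], "gripper": 60},
    {"rotation": [0, 0, 0], "travel": [0, -0.9, -0.4], "gripper": 60},
    {"rotation": [0, 0, 0], "travel": [0, -1, 0], "gripper": 60},
    {"rotation": [0, 0, 0], "travel": [0, -1, 0], "gripper": 60},
    {"rotation": [0, 0, 0], "travel": [0, -1, 0], "gripper": 60},
  ],
)

```text
clock: 22.15
position: [469.4, -210.5, 237.0]
orientation: [3.141, -0.001, 0.009]
force: [0.6, 0.8, -0.3]
opening: 0.706
finger_force: 0.0
```

>>> send_rows(
  plan=[
    {"rotation": [0, 0, 0], "travel": [0, -1, 0], "gripper": 60},
    {"rotation": [0, 0, 0], "travel": [0, -1, 0], "gripper": 60},
    {"rotation": [0, 0, 0], "travel": [0, -1, 0], "gripper": 60},
    {"rotation": [0, 0, 0], "travel": [0, -1, 0], "gripper": 60},
    {"rotation": [0, 0, 0], "travel": [0, -0.8, 0], "gripper": 60},
  ],
)

```text
clock: 22.57
position: [468.9, -17.4, 236.8]
orientation: [-3.141, -0.002, -0.007]
force: [0.0, 0.9, 0.0]
opening: 0.701
finger_force: 0.0
```

>>> send_rows(
  plan=[
    {"rotation": [0, 0, -0.12], "travel": [0, 0, 0], "gripper": 60},
    {"rotation": [0, 0, -0.12], "travel": [0, 0, 0], "gripper": 60},
    {"rotation": [0, 0, -0.12], "travel": [0, 0, 0], "gripper": 60},
    {"rotation": [0, 0, -0.12], "travel": [0, 0, 0], "gripper": 60},
    {"rotation": [0, 0, -0.12], "travel": [0, 0, 0], "gripper": 60},
  ],
)

```text
clock: 22.98
position: [469.4, -19.6, 236.6]
orientation: [2.997, 0.939, 0.007]
force: [-0.2, -0.0, 0.2]
opening: 0.702
finger_force: 0.0
```

>>> send_rows(
  plan=[
    {"rotation": [0, 0, -0.12], "travel": [0, 0, 0], "gripper": 60},
    {"rotation": [0, 0, -0.12], "travel": [0, 0, 0], "gripper": 60},
    {"rotation": [0, 0, -0.12], "travel": [0, 0, 0], "gripper": 60},
    {"rotation": [0, 0, -0.12], "travel": [0, 0, 0], "gripper": 60},
    {"rotation": [0, 0, -0.12], "travel": [0, 0, 0], "gripper": 60},
  ],
)

```text
clock: 23.4
position: [469.4, -19.9, 236.6]
orientation: [2.585, 1.781, 0.006]
force: [0.9, -0.7, -0.3]
opening: 0.703
finger_force: 0.0
```

>>> send_rows(
  plan=[
    {"rotation": [0, 0, -0.12], "travel": [0, 0, 0], "gripper": 60},
    {"rotation": [0, 0, -0.12], "travel": [0, 0, 0], "gripper": 60},
    {"rotation": [0, 0, -0.12], "travel": [0, 0, 0], "gripper": 60},
    {"rotation": [0, 0, -0.12], "travel": [0, 0, 0], "gripper": 60},
    {"rotation": [0, 0, -0.12], "travel": [0, 0, 0], "gripper": 60},
  ],
)

```text
clock: 23.82
position: [469.4, -19.9, 236.6]
orientation: [1.943, 2.464, 0.004]
force: [-0.4, -0.1, 0.2]
opening: 0.705
finger_force: 0.0
```

>>> send_rows(
  plan=[
    {"rotation": [0, 0, -0.12], "travel": [0, 0, 0], "gripper": 60},
    {"rotation": [0, 0, -0.12], "travel": [0, 0, 0], "gripper": 60},
    {"rotation": [0, 0, -0.12], "travel": [0, 0, 0], "gripper": 60},
    {"rotation": [0, 0, -0.12], "travel": [0, 0, 0], "gripper": 60},
    {"rotation": [0, 0, -0.12], "travel": [0, 0, 0], "gripper": 60},
  ],
)

```text
clock: 24.23
position: [469.4, -19.9, 236.6]
orientation: [1.127, 2.928, 0.002]
force: [-0.3, -1.2, 0.9]
opening: 0.7
finger_force: 0.0
```

>>> send_rows(
  plan=[
    {"rotation": [0, 0, -0.12], "travel": [0, 0, 0], "gripper": 60},
    {"rotation": [0, 0, -0.12], "travel": [0, 0, 0], "gripper": 60},
    {"rotation": [0, 0, -0.12], "travel": [0, 0, 0], "gripper": 60},
    {"rotation": [0, 0, -0.12], "travel": [0, 0, 0], "gripper": 60},
    {"rotation": [0, 0, -0.12], "travel": [0, 0, 0], "gripper": 60},
  ],
)

```text
clock: 24.65
position: [469.4, -19.9, 236.6]
orientation: [0.212, 3.13, 0.0]
force: [0.5, 0.2, -0.3]
opening: 0.702
finger_force: 0.0
```

```bash
python3 go.py 452 180 240 180
```

```text
pos [469.4 -19.9 236.6] f [ 0.5  0.2 -0.3] open 59.9 j [-0.2   0.17 -0.39  1.01  0.   -0.07]
travel now-axes [ 1.104  4.894 -0.087] norm 5.02 final-axes [ 0.435  4.998 -0.084] rot [ 0.     0.005 -0.135]
```

>>> send_rows(
  plan=[
    {"rotation": [0, 0, -0.12], "travel": [0, 0, 0], "gripper": 60},
    {"rotation": [0, 0, -0.015], "travel": [0, 0, 0], "gripper": 60},
    {"rotation": [0, 0, 0], "travel": [0, 1, 0], "gripper": 60},
    {"rotation": [0, 0, 0], "travel": [0, 1, 0], "gripper": 60},
    {"rotation": [0, 0, 0], "travel": [0, 1, 0], "gripper": 60},
  ],
)

```text
clock: 25.07
position: [470.3, 100.7, 236.7]
orientation: [0.018, 3.137, -0.0]
force: [1.4, -1.1, -0.6]
opening: 0.7
finger_force: 0.0
```

>>> send_rows(
  plan=[
    {"rotation": [0, 0, 0], "travel": [0, 1, -0.3], "gripper": 60},
    {"rotation": [0, 0, 0], "travel": [0, 1, -0.3], "gripper": 60},
    {"rotation": [0, 0, 0], "travel": [0, 0.3, 0], "gripper": 60},
    {"rotation": [0, 0, 0], "travel": [0, 0, 0], "gripper": 60},
    {"rotation": [0, 0, 0], "travel": [0, 0, 0], "gripper": 60},
  ],
)

```text
clock: 25.48
position: [470.4, 192.0, 260.2]
orientation: [0.009, 3.137, -0.001]
force: [-0.4, -0.3, 0.4]
opening: 0.7
finger_force: 0.0
```

```bash
python3 go.py 452 297 60 180; python3 - <<'E'
from seg import *
import pickle
a=grab("wrist"); c=grab("scene"); pickle.dump([a,c],open("b10.pkl","wb"))
vis=a["frame"][:,:,::-1].copy()
for n,p in(("tray",[454,302,6]),("stand",[487,95,6]),("stop",[452,297,49]),("jig",[333,160,84])):
    q=project(a,p)[0]; print(n,q.round()); cv2.circle(vis,tuple(int(t) for t in q),3,(255,0,255),-1)
cv2.imwrite("pics/h10.png",vis)
E
```

```text
pos [470.4 192.  260.2] f [-0.4 -0.3  0.4] open 59.8 j [ 0.24  0.23 -0.25  1.09 -0.    0.25]
travel now-axes [0.497 2.626 5.001] norm 5.67 final-axes [0.461 2.624 5.005] rot [-0.001  0.004 -0.006]
tray [364. 156.]
stand [201. 182.]
stop [369. 160.]
jig [243.  47.]
```

View pics/h10.png

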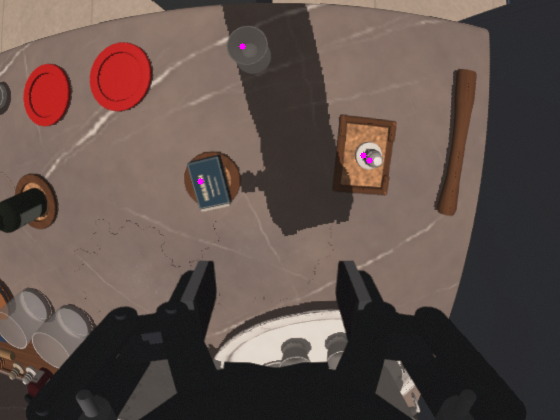

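Match tray at (365,155) with the stopper's top at (376,159) and cap at (368,156); matchbox at (209,183) on the stand centred near (212,179).

```bash
cat > m.py <<'E'
from seg import *
def mbox(d,seed,rad,z):
    hs=cv2.cvtColor(d["frame"],cv2.COLOR_RGB2HSV).astype(int)
    m=((hs[...,0]>85)&(hs[...,0]<125)&(hs[...,1]>60)).astype(np.uint8)*255
    return rect(plane(d,cv2.convexHull(blob(m,seed,rad,7))[:,0],z))
E
python3 - <<'E'
from m import *
import pickle
a,c=pickle.load(open("b10.pkl","rb"))
_,wood,_=masks(a)
print("tray",rect(plane(a,cv2.convexHull(blob(wood,(365,155),50,9))[:,0],6)))
k=np.zeros_like(wood); cv2.circle(k,(212,179),33,255,-1)
ys,xs=np.nonzero(wood&k); h=cv2.convexHull(np.c_[xs,ys].astype(np.int32))[:,0]; print("stand",circ(plane(a,h,6)))
print("box",mbox(a,(209,183),36,26),mbox(a,(209,183),36,20))
print("stop top",plane(a,(376,159),49),"cap",plane(a,(368,156),17))
E
```

```text
tray (array([454.1, 303. ]), array([74.6, 97.2]), 85.8)
stand (array([484.4, 108.9]), 36.7)
box (array([483.6, 110. ]), array([38.8, 54.6]), -78.9) (array([485.1, 108.7]), array([39.4, 55.5]), -78.9)
stop top [[450.3158563  305.10701981]] cap [[452.48359532 304.6545872 ]]
```

>>> send_rows(
  plan=[
    {"rotation": [0, 0, 0], "travel": [0.16, 0.95, 0], "gripper": 45},
    {"rotation": [0, 0, 0], "travel": [0.15, 0.95, 0], "gripper": 45},
    {"rotation": [0, 0, 0], "travel": [0.15, 0.92, 0], "gripper": 45},
    {"rotation": [0, 0, 0], "travel": [0, 0, 0.9], "gripper": 45},
    {"rotation": [0, 0, 0], "travel": [0, 0, 1], "gripper": 45},
  ],
)

```text
clock: 26.0
position: [455.8, 306.2, 186.0]
orientation: [0.009, 3.131, 0.004]
force: [1.7, -0.4, -0.4]
opening: 0.527
finger_force: 0.0
```

>>> send_rows(
  plan=[
    {"rotation": [0, 0, 0], "travel": [0, 0, 1], "gripper": 45},
    {"rotation": [0, 0, 0], "travel": [0, 0, 1], "gripper": 45},
    {"rotation": [0, 0, 0], "travel": [0, 0, 0.6], "gripper": 45},
    {"rotation": [0, 0, 0], "travel": [0, 0, 0], "gripper": 45},
    {"rotation": [0, 0, 0], "travel": [0, 0, 0], "gripper": 45},
  ],
)

```text
clock: 26.42
position: [453.3, 302.8, 79.5]
orientation: [0.014, 3.14, -0.003]
force: [0.1, 0.5, 0.1]
opening: 0.526
finger_force: 0.0
```

```bash
python3 go.py 451.5 304.8 20 180
```

```text
pos [453.3 302.8  79.5] f [0.1 0.5 0.1] open 44.9 j [ 0.45  0.47 -0.41  0.7  -0.    0.46]
travel now-axes [0.047 0.052 1.488] norm 1.49 final-axes [0.044 0.05  1.488] rot [-0.002  0.001 -0.009]
```

>>> send_rows(
  plan=[
    {"rotation": [0, 0, 0], "travel": [0.04, 0.04, 0.6], "gripper": 45},
    {"rotation": [0, 0, 0], "travel": [0, 0, 0.5], "gripper": 45},
    {"rotation": [0, 0, 0], "travel": [0, 0, 0.38], "gripper": 45},
    {"rotation": [0, 0, 0], "travel": [0, 0, 0], "gripper": 45},
    {"rotation": [0, 0, 0], "travel": [0, 0, 0], "gripper": 45},
  ],
)

```text
clock: 26.83
position: [453.9, 306.3, 22.9]
orientation: [0.011, 3.135, 0.001]
force: [-0.3, 0.3, 1.0]
opening: 0.53
finger_force: 0.0
```

>>> send_rows(
  plan=[
    {"rotation": [0, 0, 0], "travel": [0, 0, 0], "gripper": 28},
    {"rotation": [0, 0, 0], "travel": [0, 0, 0], "gripper": 10},
    {"rotation": [0, 0, 0], "travel": [0, 0, 0], "gripper": 10},
    {"rotation": [0, 0, 0], "travel": [0, 0, 0], "gripper": 10},
    {"rotation": [0, 0, 0], "travel": [0, 0, 0], "gripper": 10},
  ],
  newtons=30,
)

```text
clock: 27.25
position: [454.3, 306.9, 23.4]
orientation: [0.01, 3.133, 0.002]
force: [-0.4, 0.0, 6.7]
opening: 0.201
finger_force: 29.2
```

>>> send_rows(
  plan=[
    {"rotation": [0, 0, 0], "travel": [0, 0, -0.3], "gripper": 10},
    {"rotation": [0, 0, 0], "travel": [0, 0, -0.7], "gripper": 10},
    {"rotation": [0, 0, 0], "travel": [0, 0, -1], "gripper": 10},
    {"rotation": [0, 0, 0], "travel": [0, 0, 0], "gripper": 10},
    {"rotation": [0, 0, 0], "travel": [0, 0, 0], "gripper": 10},
  ],
)

```text
clock: 27.67
position: [454.7, 307.6, 104.7]
orientation: [0.009, 3.131, 0.005]
force: [0.7, -0.2, -1.1]
opening: 0.199
finger_force: 29.5
```

```bash
python3 go.py 450 -20 100 180; python3 - <<'E'
from m import *
import pickle
a=grab("wrist"); c=grab("scene"); s=grab("side"); pickle.dump([a,c,s],open("b11.pkl","wb"))
# is stopper still in tray? bright pixels there
for d in (c,s):
    q=project(d,[452,304,14])[0].round().astype(int); f=d["frame"][q[1]-8:q[1]+8,q[0]-8:q[0]+8]
    print(q,(f.min(2)>140).sum())
    q=project(d,[452,304,100])[0].round().astype(int); f=d["frame"][q[1]-12:q[1]+12,q[0]-12:q[0]+12]; print(q,(f.min(2)>140).sum())
E
```

```text
pos [454.7 307.6 104.7] f [ 0.7 -0.2 -1.1] open 17.0 j [ 0.46  0.43 -0.38  0.74 -0.    0.47]
travel now-axes [ 0.069 -8.191  0.091] norm 8.19 final-axes [ 0.117 -8.19   0.117] rot [ 0.003  0.011 -0.006]
[168 307] 0
[161 279] 76
[256 152] 0
[255 127] 0
```

>>> send_rows(
  plan=[
    {"rotation": [0, 0, 0], "travel": [0, -0.4, 0], "gripper": 10},
    {"rotation": [0, 0, 0], "travel": [0, -0.8, 0], "gripper": 10},
    {"rotation": [0, 0, 0], "travel": [0, -1, 0], "gripper": 10},
    {"rotation": [0, 0, 0], "travel": [0, -1, 0], "gripper": 10},
    {"rotation": [0, 0, 0], "travel": [0, -1, 0], "gripper": 10},
  ],
)

```text
clock: 28.23
position: [449.6, 136.9, 99.9]
orientation: [0.007, 3.14, -0.001]
force: [0.3, -1.1, -0.6]
opening: 0.197
finger_force: 29.5
```

>>> send_rows(
  plan=[
    {"rotation": [0, 0, 0], "travel": [0, -1, 0], "gripper": 10},
    {"rotation": [0, 0, 0], "travel": [0, -1, 0], "gripper": 10},
    {"rotation": [0, 0, 0], "travel": [0, -0.9, 0], "gripper": 10},
    {"rotation": [0, 0, 0], "travel": [0, -0.7, 0], "gripper": 10},
    {"rotation": [0, 0, 0], "travel": [0, -0.4, 0], "gripper": 10},
  ],
)

```text
clock: 28.65
position: [449.1, -24.4, 100.2]
orientation: [0.015, 3.139, -0.001]
force: [-0.4, 0.6, -0.3]
opening: 0.195
finger_force: 29.5
```

>>> send_rows(
  plan=[
    {"rotation": [0, 0, 0], "travel": [0, 0, 0.9], "gripper": 10},
    {"rotation": [0, 0, 0], "travel": [0, 0, 0.8], "gripper": 10},
    {"rotation": [0, 0, 0], "travel": [0, 0, 0], "gripper": 10},
    {"rotation": [0, 0, 0], "travel": [0, 0, 0], "gripper": 10},
    {"rotation": [0, 0, 0], "travel": [0, 0, 0], "gripper": 10},
  ],
)

```text
clock: 29.07
position: [450.3, -21.4, 33.6]
orientation: [0.009, 3.138, 0.0]
force: [0.6, -0.4, -0.7]
opening: 0.198
finger_force: 29.6
```

```bash
python3 go.py 450 -20 20 180
```

```text
pos [450.3 -21.4  33.6] f [ 0.6 -0.4 -0.7] open 16.9 j [-0.21  0.4  -0.7   0.47  0.   -0.21]
travel now-axes [0.01  0.035 0.341] norm 0.34 final-axes [0.008 0.036 0.341] rot [ 0.     0.004 -0.006]
```

>>> send_rows(
  plan=[
    {"rotation": [0, 0, 0], "travel": [0, 0, 0.15], "gripper": 10},
    {"rotation": [0, 0, 0], "travel": [0, 0, 0.12], "gripper": 10},
    {"rotation": [0, 0, 0], "travel": [0, 0, 0.08], "gripper": 10},
    {"rotation": [0, 0, 0], "travel": [0, 0, 0], "gripper": 10},
    {"rotation": [0, 0, 0], "travel": [0, 0, 0], "gripper": 10},
  ],
)

```text
clock: 29.48
position: [450.8, -21.6, 19.5]
orientation: [0.009, 3.136, -0.0]
force: [1.0, -0.1, -0.8]
opening: 0.196
finger_force: 29.6
```

>>> send_rows(
  plan=[
    {"rotation": [0, 0, 0], "travel": [0, 0, 0], "gripper": 22},
    {"rotation": [0, 0, 0], "travel": [0, 0, 0], "gripper": 35},
    {"rotation": [0, 0, 0], "travel": [0, 0, 0], "gripper": 50},
    {"rotation": [0, 0, 0], "travel": [0, 0, 0], "gripper": 50},
    {"rotation": [0, 0, 0], "travel": [0, 0, -0.3], "gripper": 50},
  ],
)

```text
clock: 29.9
position: [449.2, -21.4, 30.1]
orientation: [0.01, 3.14, 0.001]
force: [-0.2, 0.5, -1.0]
opening: 0.583
finger_force: 0.0
```

>>> send_rows(
  plan=[
    {"rotation": [0, 0, 0], "travel": [0, 0, -1], "gripper": 60},
    {"rotation": [0, 0, 0], "travel": [0, 0, -1], "gripper": 60},
    {"rotation": [0, 0, 0], "travel": [0, 0, -1], "gripper": 60},
    {"rotation": [0, 0, -0.1], "travel": [-0.4, 0.9, 0], "gripper": 60},
    {"rotation": [0, 0, -0.09], "travel": [-0.4, 0.9, 0], "gripper": 60},
  ],
)

```text
clock: 30.32
position: [482.1, 50.7, 154.9]
orientation: [-0.286, 3.116, -0.003]
force: [-0.2, -1.0, -1.0]
opening: 0.702
finger_force: 0.0
```

>>> send_rows(
  plan=[
    {"rotation": [0, 0, 0], "travel": [0, 0.8, 0], "gripper": 60},
    {"rotation": [0, 0, 0], "travel": [0, 0, 0], "gripper": 60},
    {"rotation": [0, 0, 0], "travel": [0, 0, 0], "gripper": 60},
    {"rotation": [0, 0, 0], "travel": [0, 0, 0], "gripper": 60},
  ],
)

```text
clock: 30.65
position: [472.6, 82.9, 151.2]
orientation: [-0.289, 3.124, -0.002]
force: [0.0, 0.4, 0.4]
opening: 0.705
finger_force: 0.0
```

```bash
python3 go.py 488 111 60 191; python3 - <<'E'
from m import *
import pickle
a=grab("wrist"); pickle.dump(a,open("b12.pkl","wb"))
q=project(a,[484,110,26])[0].round().astype(int); print(q, mbox(a,(int(q[0]),int(q[1])),70,26))
q=project(a,[450,-20,45])[0].round().astype(int)
hs=cv2.cvtColor(a["frame"],cv2.COLOR_RGB2HSV).astype(int); m=((hs[...,2]>170)&(hs[...,1]<40)).astype(np.uint8)*255
b=blob(m,(int(q[0]),int(q[1])),40,3); print("stopper",q,cv2.boundingRect(b),plane(a,b.mean(0),20))
E
```

```text
pos [472.6  82.9 151.2] f [0.  0.4 0.4] open 60.2 j [ 0.02  0.27 -0.5   0.8  -0.   -0.16]
travel now-axes [-0.498  0.624  2.281] norm 2.42 final-axes [-0.512  0.617  2.28 ] rot [-0.001  0.004 -0.008]
[305 216] (array([481.8, 107.7]), array([36. , 60.6]), -76.9)
stopper [157 158] (152, 131, 35, 36) [[444.95753559 -16.08757431]]
```

>>> send_rows(
  plan=[
    {"rotation": [0, 0, -0.015], "travel": [-0.4, 0.58, 0.3], "gripper": 58},
    {"rotation": [0, 0, 0], "travel": [0, 0, 0.9], "gripper": 58},
    {"rotation": [0, 0, 0], "travel": [0, 0, 0.8], "gripper": 58},
    {"rotation": [0, 0, 0], "travel": [0, 0, 0], "gripper": 58},
    {"rotation": [0, 0, 0], "travel": [0, 0, 0], "gripper": 58},
  ],
)

```text
clock: 31.12
position: [483.1, 107.6, 70.3]
orientation: [0.309, -3.126, 0.001]
force: [0.7, -0.2, 0.2]
opening: 0.678
finger_force: 0.0
```

```bash
python3 go.py 484 109 11 192; python3 - <<'E'
from m import *
a=grab("wrist"); 
q=project(a,[484,110,26])[0].round().astype(int); print(q, mbox(a,(int(q[0]),int(q[1])),90,26))
E
```

```text
pos [483.1 107.6  70.3] f [ 0.7 -0.2  0.2] open 57.9 j [ 0.07  0.4  -0.55  0.62 -0.   -0.13]
travel now-axes [-0.03   0.031  1.484] norm 1.48 final-axes [-0.031  0.03   1.484] rot [-0.001 -0.    -0.012]
[281 239] (array([481.5, 108.2]), array([36.7, 61.3]), -78.5)
```

>>> send_rows(
  plan=[
    {"rotation": [0, 0, 0], "travel": [0, 0.02, 0.6], "gripper": 58},
    {"rotation": [0, 0, 0], "travel": [0, 0, 0.5], "gripper": 58},
    {"rotation": [0, 0, 0], "travel": [0, 0, 0.35], "gripper": 58},
    {"rotation": [0, 0, 0], "travel": [0, 0, 0], "gripper": 58},
    {"rotation": [0, 0, 0], "travel": [0, 0, 0], "gripper": 58},
  ],
)

```text
clock: 31.58
position: [485.9, 109.2, 14.8]
orientation: [-0.31, 3.12, -0.001]
force: [-0.4, -1.0, -0.1]
opening: 0.679
finger_force: 0.0
```

>>> send_rows(
  plan=[
    {"rotation": [0, 0, 0], "travel": [0, 0, 0], "gripper": 45},
    {"rotation": [0, 0, 0], "travel": [0, 0, 0], "gripper": 30},
    {"rotation": [0, 0, 0], "travel": [0, 0, 0], "gripper": 30},
    {"rotation": [0, 0, 0], "travel": [0, 0, 0], "gripper": 30},
    {"rotation": [0, 0, 0], "travel": [0, 0, 0], "gripper": 30},
  ],
  newtons=25,
)

```text
clock: 32.0
position: [486.7, 109.6, 15.2]
orientation: [-0.311, 3.118, -0.002]
force: [-0.6, -0.4, 7.6]
opening: 0.459
finger_force: 30.1
```

>>> send_rows(
  plan=[
    {"rotation": [0, 0, 0], "travel": [0, 0, -0.3], "gripper": 30},
    {"rotation": [0, 0, 0], "travel": [0, 0, -0.9], "gripper": 30},
    {"rotation": [0, 0, 0], "travel": [0, 0, -1], "gripper": 30},
    {"rotation": [0, 0, 0], "travel": [0, 0, 0], "gripper": 30},
    {"rotation": [0, 0, 0], "travel": [0, 0, 0], "gripper": 30},
  ],
)

```text
clock: 32.42
position: [487.0, 109.8, 104.5]
orientation: [-0.311, 3.115, -0.001]
force: [-0.4, -0.3, -1.0]
opening: 0.455
finger_force: 29.3
```

```bash
python3 go.py 454 302.8 60 176.2; python3 - <<'E'
from m import *
import pickle
a=grab("wrist"); pickle.dump(a,open("b13.pkl","wb"))
_,wood,_=masks(a); 
q=project(a,[484,109,6])[0].round().astype(int);print(q)
s=arm.observe()["position"]; q=project(a,[s[0],s[1],s[2]+5])[0].round().astype(int); print(q,mbox(a,(int(q[0]),int(q[1])),90,s[2]+15))
E
```

```text
pos [487.  109.8 104.5] f [-0.4 -0.3 -1. ] open 38.9 j [ 0.07  0.35 -0.51  0.69 -0.   -0.12]
travel now-axes [-0.134  4.894  1.104] norm 5.02 final-axes [1.142 4.759 1.111] rot [-0.     0.011  0.265]
[277 204]
[278 273] (array([479.8, 107.5]), array([36.4, 61.3]), -78.6)
```

>>> send_rows(
  plan=[
    {"rotation": [0, 0.011, 0.09], "travel": [0, 0, 0], "gripper": 30},
    {"rotation": [0, 0, 0.09], "travel": [0, 0, 0], "gripper": 30},
    {"rotation": [0, 0, 0.085], "travel": [0, 0, 0], "gripper": 30},
    {"rotation": [0, 0, 0], "travel": [0.1, 0.5, 0], "gripper": 30},
    {"rotation": [0, 0, 0], "travel": [0.2, 0.9, 0], "gripper": 30},
  ],
)

```text
clock: 32.88
position: [475.8, 164.3, 100.0]
orientation: [-0.112, -3.131, 0.006]
force: [1.2, -0.0, 0.4]
opening: 0.46
finger_force: 29.3
```

>>> send_rows(
  plan=[
    {"rotation": [0, 0, 0], "travel": [0.2, 0.9, 0], "gripper": 30},
    {"rotation": [0, 0, 0], "travel": [0.2, 0.9, 0], "gripper": 30},
    {"rotation": [0, 0, 0], "travel": [0.2, 0.9, 0], "gripper": 30},
    {"rotation": [0, 0, 0], "travel": [0.1, 0.66, 0], "gripper": 30},
    {"rotation": [0, 0, 0], "travel": [0, 0, 0.5], "gripper": 30},
  ],
)

```text
clock: 33.3
position: [458.0, 307.8, 82.8]
orientation: [-0.095, -3.138, -0.004]
force: [1.7, 0.2, 0.4]
opening: 0.459
finger_force: 29.3
```

>>> send_rows(
  plan=[
    {"rotation": [0, 0, 0], "travel": [0, 0, 0.7], "gripper": 30},
    {"rotation": [0, 0, 0], "travel": [0, 0, 0], "gripper": 30},
    {"rotation": [0, 0, 0], "travel": [0, 0, 0], "gripper": 30},
    {"rotation": [0, 0, 0], "travel": [0, 0, 0], "gripper": 30},
  ],
)

```text
clock: 33.63
position: [456.5, 301.7, 53.2]
orientation: [-0.104, -3.132, 0.004]
force: [0.4, 0.2, 0.0]
opening: 0.461
finger_force: 29.3
```

```bash
python3 go.py 459.5 302.5 10 176.2; python3 - <<'E'
from m import *
a=grab("wrist")
_,wood,_=masks(a)
q=project(a,[454,303,6])[0].round().astype(int)
b=blob(wood,(int(q[0]),int(q[1])),110,9); print(q,"tray",rect(plane(a,cv2.convexHull(b)[:,0],8)),cv2.boundingRect(b))
s=arm.observe()["position"]; q=project(a,[s[0],s[1],s[2]+5])[0].round().astype(int); print(q,mbox(a,(int(q[0]),int(q[1])),90,s[2]+12))
E
```

```text
pos [456.5 301.7  53.2] f [0.4 0.2 0. ] open 39.3 j [ 0.45  0.51 -0.42  0.65  0.    0.51]
travel now-axes [-0.08   0.029  1.08 ] norm 1.08 final-axes [-0.073  0.026  1.08 ] rot [-0.003 -0.007 -0.   ]
[279 232] tray (array([438.4, 303.8]), array([68.7, 73.2]), -5.2) (219, 155, 122, 106)
[278 279] (array([449.7, 300.9]), array([36.3, 61. ]), 86.2)
```

>>> send_rows(
  plan=[
    {"rotation": [0, 0, 0], "travel": [-0.06, 0.02, 0.5], "gripper": 30},
    {"rotation": [0, 0, 0], "travel": [0, 0, 0.3], "gripper": 30},
    {"rotation": [0, 0, 0], "travel": [0, 0, 0.1], "gripper": 30},
    {"rotation": [0, 0, 0], "travel": [0, 0, 0], "gripper": 30},
    {"rotation": [0, 0, 0], "travel": [0, 0, 0], "gripper": 30},
  ],
)

```text
clock: 34.1
position: [459.7, 302.7, 18.2]
orientation: [-0.104, -3.135, 0.002]
force: [-0.3, 0.1, 0.4]
opening: 0.457
finger_force: 29.3
```

```bash
python3 go.py 459.5 302.5 10 176.2
```

```text
pos [459.7 302.7  18.2] f [-0.3  0.1  0.4] open 39.1 j [ 0.45  0.56 -0.44  0.57  0.    0.51]
travel now-axes [ 0.003 -0.005  0.205] norm 0.2 final-axes [ 0.004 -0.005  0.205] rot [-0.002 -0.005 -0.   ]
```

>>> send_rows(
  plan=[
    {"rotation": [0, 0, 0], "travel": [0, 0, 0.1], "gripper": 30},
    {"rotation": [0, 0, 0], "travel": [0, 0, 0.08], "gripper": 30},
    {"rotation": [0, 0, 0], "travel": [0, 0, 0.04], "gripper": 30},
    {"rotation": [0, 0, 0], "travel": [0, 0, 0], "gripper": 30},
    {"rotation": [0, 0, 0], "travel": [0, 0, 0], "gripper": 30},
  ],
)

```text
clock: 34.52
position: [459.6, 303.0, 9.6]
orientation: [-0.104, -3.135, 0.002]
force: [-1.8, -2.1, 7.6]
opening: 0.456
finger_force: 30.2
```

>>> send_rows(
  plan=[
    {"rotation": [0, 0, 0], "travel": [0, 0, 0], "gripper": 44},
    {"rotation": [0, 0, 0], "travel": [0, 0, 0], "gripper": 52},
    {"rotation": [0, 0, 0], "travel": [0, 0, 0], "gripper": 52},
    {"rotation": [0, 0, 0], "travel": [0, 0, -0.3], "gripper": 52},
    {"rotation": [0, 0, 0], "travel": [0, 0, -0.9], "gripper": 52},
  ],
)

```text
clock: 34.93
position: [455.5, 300.8, 52.4]
orientation: [-0.104, -3.125, 0.01]
force: [-0.2, 0.7, -0.3]
opening: 0.609
finger_force: 0.0
```

>>> send_rows(
  plan=[
    {"rotation": [0, 0, 0], "travel": [0, 0, -1], "gripper": 52},
    {"rotation": [0, 0, 0], "travel": [0, 0, -1], "gripper": 52},
    {"rotation": [0, 0, 0], "travel": [0, 0, -1], "gripper": 52},
    {"rotation": [0, 0, 0], "travel": [0, 0, 0], "gripper": 52},
    {"rotation": [0, 0, 0], "travel": [0, 0, 0], "gripper": 52},
  ],
)

```text
clock: 35.35
position: [461.9, 303.9, 179.0]
orientation: [-0.104, -3.139, -0.001]
force: [-0.3, -0.7, 0.4]
opening: 0.609
finger_force: 0.0
```

```bash
python3 go.py 450 -21.5 180 180; python3 - <<'E'
from m import *
import pickle
a=grab("wrist"); pickle.dump(a,open("b14.pkl","wb"))
_,wood,_=masks(a)
q=project(a,[454,303,6])[0].round().astype(int)
b=blob(wood,(int(q[0]),int(q[1])),75,9); print(q,"tray",rect(plane(a,cv2.convexHull(b)[:,0],6)),cv2.boundingRect(b))
print(mbox(a,(int(q[0]),int(q[1])),70,20),mbox(a,(int(q[0]),int(q[1])),70,10))
E
```

```text
pos [461.9 303.9 179. ] f [-0.3 -0.7  0.4] open 52.0 j [ 0.45  0.37 -0.27  0.93  0.    0.51]
travel now-axes [-0.24  -8.136 -0.03 ] norm 8.14 final-axes [ 0.297 -8.135 -0.025] rot [ 0.001 -0.001 -0.066]
[275 178] tray (array([453.9, 302.9]), array([73.1, 97.4]), 86.2) (238, 129, 75, 95)
(array([457. , 302.1]), array([35.2, 54.7]), 86.2) (array([459.6, 301.9]), array([36.3, 56.5]), 86.2)
```

```bash
python3 - <<'E'
from h import *
import pickle
a=pickle.load(open("b14.pkl","rb"))
u=np.array([np.cos(np.radians(-3.8)),np.sin(np.radians(-3.8))])
v=np.array([-u[1],u[0]])
for t in range(-52,54,3):
    px=np.array([project(a,[*(np.array([454,302.9])+t*u+w*v),20])[0] for w in (-8,0,8)]).round().astype(int)
    print(t,[a["frame"][p[1],p[0]].tolist() for p in px])
E
```

```text
-52 [[68, 58, 53], [68, 58, 55], [66, 57, 53]]
-49 [[49, 33, 25], [48, 35, 26], [49, 34, 26]]
-46 [[52, 35, 25], [51, 34, 27], [49, 32, 23]]
-43 [[48, 34, 24], [49, 34, 27], [48, 34, 25]]
-40 [[84, 61, 44], [83, 59, 43], [87, 61, 45]]
-37 [[92, 66, 48], [78, 57, 42], [87, 62, 46]]
-34 [[84, 62, 45], [94, 68, 49], [87, 64, 47]]
-31 [[76, 55, 40], [85, 62, 45], [84, 61, 45]]
-28 [[36, 38, 39], [34, 36, 38], [37, 36, 38]]
-25 [[45, 48, 48], [42, 45, 46], [45, 47, 47]]
-22 [[31, 37, 42], [28, 36, 40], [27, 35, 40]]
-19 [[28, 34, 39], [29, 36, 40], [29, 37, 40]]
-16 [[28, 35, 39], [29, 35, 41], [28, 35, 40]]
-13 [[27, 36, 38], [28, 35, 40], [27, 33, 39]]
-10 [[47, 48, 48], [28, 36, 40], [29, 35, 40]]
-7 [[97, 87, 73], [29, 37, 41], [27, 35, 39]]
-4 [[64, 61, 56], [34, 39, 42], [30, 38, 42]]
-1 [[81, 75, 65], [40, 43, 45], [38, 42, 44]]
2 [[77, 72, 64], [35, 39, 43], [37, 42, 44]]
5 [[98, 88, 73], [40, 43, 44], [39, 43, 44]]
8 [[80, 74, 65], [34, 39, 42], [40, 45, 47]]
11 [[86, 78, 67], [32, 38, 43], [37, 42, 44]]
14 [[90, 81, 69], [35, 39, 43], [40, 43, 45]]
17 [[79, 73, 63], [33, 38, 42], [46, 50, 50]]
20 [[97, 87, 73], [38, 42, 45], [34, 40, 43]]
23 [[68, 65, 58], [31, 37, 41], [31, 37, 41]]
26 [[31, 36, 41], [30, 36, 41], [26, 35, 39]]
29 [[29, 34, 41], [28, 34, 39], [28, 36, 39]]
32 [[50, 52, 50], [50, 51, 50], [51, 51, 51]]
35 [[88, 80, 74], [88, 80, 74], [88, 79, 73]]
38 [[50, 36, 27], [51, 38, 31], [50, 37, 28]]
41 [[51, 36, 28], [51, 36, 27], [50, 33, 26]]
44 [[57, 46, 41], [56, 46, 41], [56, 46, 41]]
47 [[62, 54, 51], [62, 54, 50], [62, 55, 50]]
50 [[63, 54, 52], [63, 55, 52], [65, 57, 53]]
53 [[62, 53, 50], [63, 55, 51], [64, 56, 53]]
```

>>> send_rows(
  plan=[
    {"rotation": [0, 0, -0.066], "travel": [0, 0, 0], "gripper": 52},
    {"rotation": [0, 0, 0], "travel": [0.05, -0.9, 0], "gripper": 52},
    {"rotation": [0, 0, 0], "travel": [0.05, -1, 0], "gripper": 52},
    {"rotation": [0, 0, 0], "travel": [0.05, -1, 0], "gripper": 52},
    {"rotation": [0, 0, 0], "travel": [0.05, -1, 0], "gripper": 52},
  ],
)

```text
clock: 35.82
position: [449.9, 145.4, 174.4]
orientation: [0.002, -3.131, 0.004]
force: [0.8, -0.9, 0.1]
opening: 0.609
finger_force: 0.0
```

>>> send_rows(
  plan=[
    {"rotation": [0, 0, 0], "travel": [0.05, -1, 0], "gripper": 52},
    {"rotation": [0, 0, 0], "travel": [0.05, -1, 0], "gripper": 52},
    {"rotation": [0, 0, 0], "travel": [0, -1, 0], "gripper": 52},
    {"rotation": [0, 0, 0], "travel": [0, -0.8, 0], "gripper": 52},
    {"rotation": [0, 0, 0], "travel": [0, -0.45, 0], "gripper": 52},
  ],
)

```text
clock: 36.23
position: [446.3, -25.8, 175.1]
orientation: [-0.005, -3.132, 0.003]
force: [-0.3, 0.3, 0.1]
opening: 0.611
finger_force: 0.0
```

>>> send_rows(
  plan=[
    {"rotation": [0, 0, 0], "travel": [0, 0, 0], "gripper": 50},
    {"rotation": [0, 0, 0], "travel": [0, 0, 0], "gripper": 50},
    {"rotation": [0, 0, 0], "travel": [0, 0, 0], "gripper": 50},
  ],
)

```text
clock: 36.48
position: [447.0, -22.3, 175.8]
orientation: [0.0, -3.133, 0.001]
force: [0.3, 0.6, -0.9]
opening: 0.584
finger_force: 0.0
```

```bash
python3 go.py 449 -21.5 20 180; python3 - <<'E'
from m import *
import pickle
a=grab("wrist"); pickle.dump(a,open("b15.pkl","wb"))
hs=cv2.cvtColor(a["frame"],cv2.COLOR_RGB2HSV).astype(int)
q=project(a,[449,-21,25])[0].round().astype(int)
k=a["frame"][q[1]-40:q[1]+40,q[0]-40:q[0]+40]
g=hs[q[1]-40:q[1]+40:4,q[0]-40:q[0]+40:4]
print(q); print("\n".join("".join("%4d"%v for v in r) for r in g[...,2])); print("\n".join("".join("%4d"%v for v in r) for r in g[...,1]))
E
```

```text
pos [447.  -22.3 175.8] f [ 0.3  0.6 -0.9] open 49.9 j [-0.21  0.2  -0.52  0.86 -0.   -0.21]
travel now-axes [-0.085  0.022  3.895] norm 3.9 final-axes [-0.05   0.02   3.895] rot [-0.001 -0.009  0.   ]
[278 195]
 214 180 143 156 149 148 149 150 150 150 149 126  64  63  65  63  65  65  64  66
 138 148 150 146 149 150 152 151 151 151 151  65  64  65  64  65  67  65  64  64
 155 151 145 146 150 151 151 151 150 151 146  63  65  64  67  67  64  64  63  62
 149 147 147 149 150 152 151 150 151 153 151  65  66  65  64  64  64  64  63  63
 148 147 148 149 148 150 149 149 154  69  69  64  64  64  64  64  64  65  62  63
 150 151 150 151 150 151 150 138 210 107 108 105  84  64  64  63  63  65  62  63
 150 151 150 151 150 151 144 230 106 106 107 106 104  90  63  64  62  65  64  64
 150 150 150 149 152 149 223 153  99  65  63  89 103 104  65  64  64  64  64  64
 106 126 147 149 146  68 110  99  58  95  95  72  78 103  71  65  65  65  63  63
  62  62  95  79  62  64 100  60  92  96  99  96  63 103  72  65  64  65  63  64
  62  64  62  63  64  63  99  61  95  98 107  98  88 101  65  63  66  65  64  
[... 1651 characters left out ...]
  28  29  29  31  29  30  30  51  56  54  55  49  53
  50  47  49  49  49  55  53  35  25  28  27  30  32  49  55  59  60  55  52  52
  47  51  57  58  61  49  49  49  49  38  36  52  49  53  56  59  48  55  52  56
  48  51  57  59  58  54  53  49  46  51  55  54  53  50  48  52  53  52  53  52
  56  56  57  58  58  55  54  53  49  53  46  46  49  53  53  52  51  52  52  52
  56  57  57  57  57  50  53  46  49  49  53  57  57  55  46  53  49  48  49  53
  56  56  57  56  59  49  53  45  46  56  50  53  53  50  58  58  57  56  53  53
  57  59  60  57  59  45  51  49  45  49  53  53  53  53  49  49  56  52  51  51
  57  57  58  56  58  46  50  50  50  49  48  49  46  53  56  53  52  52  52  51
```

```bash
python3 - <<'E'
from m import *
import pickle
a=pickle.load(open("b15.pkl","rb"))
hs=cv2.cvtColor(a["frame"],cv2.COLOR_RGB2HSV).astype(int)
m=((hs[...,1]<38)&(hs[...,2]>50)).astype(np.uint8)*255
b=blob(m,(278,193),24,3); print(cv2.boundingRect(b))
h=cv2.convexHull(b)[:,0]; h=h[h[:,1]<192]  # upper part = cap edge
p=plane(a,h,10); A=np.c_[2*p,np.ones(len(p))]; s=np.linalg.lstsq(A,(p**2).sum(1),rcond=None)[0]; print("cap fit",s[:2],np.sqrt(s[2]+s[:2]@s[:2]))
print("top",plane(a,(277.5,198),45))
_,wood,_=masks(a); q=project(a,[484.4,108.9,6])[0].round().astype(int); print(q,circ(plane(a,blob(wood,(int(q[0]),int(q[1])),60,9),6)))
E
```

```text
(260, 172, 34, 36)
cap fit [446.86431406 -22.50580708] 16.405344337148925
top [[446.56135381 -21.74241519]]
[398 222] (array([484.6, 110.2]), 37.5)
```

>>> send_rows(
  plan=[
    {"rotation": [0, 0, 0], "travel": [0, 0, 0.9], "gripper": 45},
    {"rotation": [0, 0, 0], "travel": [0, 0, 0.9], "gripper": 45},
    {"rotation": [0, 0, 0], "travel": [0, 0, 0.8], "gripper": 45},
    {"rotation": [0, 0, 0], "travel": [0, 0, 0], "gripper": 45},
    {"rotation": [0, 0, 0], "travel": [0, 0, 0], "gripper": 45},
  ],
)

```text
clock: 36.95
position: [445.5, -21.7, 72.1]
orientation: [0.003, -3.131, 0.001]
force: [-0.2, 0.8, 0.9]
opening: 0.529
finger_force: 0.0
```

```bash
python3 go.py 447 -22.2 20 180
```

```text
pos [445.5 -21.7  72.1] f [-0.2  0.8  0.9] open 45.2 j [-0.21  0.33 -0.66  0.59 -0.   -0.21]
travel now-axes [-0.051 -0.011  1.301] norm 1.3 final-axes [-0.037 -0.012  1.301] rot [-0.001 -0.011  0.002]
```

>>> send_rows(
  plan=[
    {"rotation": [0, -0.011, 0], "travel": [-0.04, 0, 0.6], "gripper": 45},
    {"rotation": [0, 0, 0], "travel": [0, 0, 0.5], "gripper": 45},
    {"rotation": [0, 0, 0], "travel": [0, 0, 0.2], "gripper": 45},
    {"rotation": [0, 0, 0], "travel": [0, 0, 0], "gripper": 45},
    {"rotation": [0, 0, 0], "travel": [0, 0, 0], "gripper": 45},
  ],
)

```text
clock: 37.37
position: [449.9, -23.2, 22.3]
orientation: [-0.001, 3.136, -0.003]
force: [-0.0, -0.9, 0.1]
opening: 0.526
finger_force: 0.0
```

>>> send_rows(
  plan=[
    {"rotation": [0, 0, 0], "travel": [0, 0, 0], "gripper": 28},
    {"rotation": [0, 0, 0], "travel": [0, 0, 0], "gripper": 10},
    {"rotation": [0, 0, 0], "travel": [0, 0, 0], "gripper": 10},
    {"rotation": [0, 0, 0], "travel": [0, 0, 0], "gripper": 10},
    {"rotation": [0, 0, 0], "travel": [0, 0, 0], "gripper": 10},
  ],
  newtons=30,
)

```text
clock: 37.78
position: [450.2, -23.4, 22.5]
orientation: [0.0, 3.134, -0.003]
force: [-0.9, -0.1, 7.3]
opening: 0.197
finger_force: 29.2
```

>>> send_rows(
  plan=[
    {"rotation": [0, 0, 0], "travel": [0, 0, -0.3], "gripper": 10},
    {"rotation": [0, 0, 0], "travel": [0, 0, -0.7], "gripper": 10},
    {"rotation": [0, 0, 0], "travel": [0, 0, -0.5], "gripper": 10},
    {"rotation": [0, 0, 0], "travel": [0, 0, 0], "gripper": 10},
    {"rotation": [0, 0, 0], "travel": [0, 0, 0], "gripper": 10},
  ],
)

```text
clock: 38.2
position: [450.0, -23.5, 82.4]
orientation: [0.0, 3.133, -0.004]
force: [-1.4, -0.5, -1.7]
opening: 0.194
finger_force: 29.4
```

```bash
python3 go.py 484.5 109.2 80 180
```

```text
pos [450.  -23.5  82.4] f [-1.4 -0.5 -1.7] open 16.6 j [-0.22  0.31 -0.66  0.6  -0.   -0.22]
travel now-axes [-0.861  3.318  0.059] norm 3.43 final-axes [-0.862  3.317  0.06 ] rot [-0.003  0.008 -0.   ]
```

>>> send_rows(
  plan=[
    {"rotation": [0, 0, 0], "travel": [-0.15, 0.5, 0], "gripper": 10},
    {"rotation": [0, 0, 0], "travel": [-0.25, 0.8, 0], "gripper": 10},
    {"rotation": [0, 0, 0], "travel": [-0.25, 0.8, 0], "gripper": 10},
    {"rotation": [0, 0, 0], "travel": [-0.2, 0.75, 0], "gripper": 10},
    {"rotation": [0, 0, 0], "travel": [-0.09, 0.47, 0], "gripper": 10},
  ],
)

```text
clock: 38.62
position: [486.4, 112.0, 80.0]
orientation: [-0.002, 3.137, -0.002]
force: [0.9, 0.1, -0.9]
opening: 0.193
finger_force: 29.5
```

>>> send_rows(
  plan=[
    {"rotation": [0, 0, 0], "travel": [0, 0, 0.5], "gripper": 10},
    {"rotation": [0, 0, 0], "travel": [0, 0, 0.4], "gripper": 10},
    {"rotation": [0, 0, 0], "travel": [0, 0, 0], "gripper": 10},
    {"rotation": [0, 0, 0], "travel": [0, 0, 0], "gripper": 10},
    {"rotation": [0, 0, 0], "travel": [0, 0, 0], "gripper": 10},
  ],
)

```text
clock: 39.03
position: [486.2, 109.3, 44.9]
orientation: [0.001, 3.138, -0.003]
force: [0.4, 0.0, -1.0]
opening: 0.189
finger_force: 29.5
```

```bash
python3 go.py 487.5 109.5 27 180; python3 - <<'E'
from m import *
a=grab("wrist"); _,wood,_=masks(a); q=project(a,[484.4,108.9,6])[0].round().astype(int); b=blob(wood,(int(q[0]),int(q[1])),75,11); p=plane(a,cv2.convexHull(b)[:,0],8); print(q,cv2.boundingRect(b),circ(p))
E
```

```text
pos [486.2 109.3  44.9] f [ 0.4  0.  -1. ] open 16.1 j [ 0.07  0.44 -0.57  0.56 -0.    0.07]
travel now-axes [-0.031  0.006  0.448] norm 0.45 final-axes [-0.033  0.005  0.448] rot [-0.002  0.004 -0.001]
[277 237] (218, 180, 120, 90) (array([484.1, 109.5]), 36.7)
```

>>> send_rows(
  plan=[
    {"rotation": [0, 0, 0], "travel": [-0.03, 0, 0.2], "gripper": 10},
    {"rotation": [0, 0, 0], "travel": [0, 0, 0.15], "gripper": 10},
    {"rotation": [0, 0, 0], "travel": [0, 0, 0.1], "gripper": 10},
    {"rotation": [0, 0, 0], "travel": [0, 0, 0], "gripper": 10},
    {"rotation": [0, 0, 0], "travel": [0, 0, 0], "gripper": 10},
  ],
)

```text
clock: 39.5
position: [487.6, 109.4, 26.8]
orientation: [0.0, 3.137, -0.003]
force: [-0.3, 1.3, -0.5]
opening: 0.187
finger_force: 29.5
```

```bash
python3 go.py 487.5 109.5 26.5 180
```

```text
pos [487.6 109.4  26.8] f [-0.3  1.3 -0.5] open 16.0 j [ 0.07  0.47 -0.58  0.51 -0.    0.07]
travel now-axes [0.002 0.003 0.006] norm 0.01 final-axes [0.002 0.003 0.006] rot [-0.002  0.004 -0.   ]
```

>>> send_rows(
  plan=[
    {"rotation": [0, 0, 0], "travel": [0, 0, 0.03], "gripper": 10},
    {"rotation": [0, 0, 0], "travel": [0, 0, 0], "gripper": 18},
    {"rotation": [0, 0, 0], "travel": [0, 0, 0], "gripper": 30},
    {"rotation": [0, 0, 0], "travel": [0, 0, 0], "gripper": 45},
    {"rotation": [0, 0, 0], "travel": [0, 0, 0], "gripper": 45},
  ],
)

```text
clock: 39.92
position: [487.9, 109.5, 25.8]
orientation: [0.0, 3.137, -0.003]
force: [-0.4, 0.6, -0.9]
opening: 0.525
finger_force: 0.0
```

>>> send_rows(
  plan=[
    {"rotation": [0, 0, 0], "travel": [0, 0, -0.5], "gripper": 50},
    {"rotation": [0, 0, 0], "travel": [0, 0, -1], "gripper": 50},
    {"rotation": [0, 0, 0], "travel": [0, 0, -1], "gripper": 50},
    {"rotation": [0, 0, 0], "travel": [0, 0, -1], "gripper": 50},
    {"rotation": [0, 0, 0], "travel": [0, 0, -0.8], "gripper": 50},
  ],
)

```text
clock: 40.33
position: [487.4, 109.9, 200.7]
orientation: [-0.0, 3.135, -0.003]
force: [0.5, -0.2, -0.2]
opening: 0.583
finger_force: 0.0
```

>>> send_rows(
  plan=[
    {"rotation": [0, 0, 0], "travel": [0, 0, 0], "gripper": 50},
    {"rotation": [0, 0, 0], "travel": [0, 0, 0], "gripper": 50},
    {"rotation": [0, 0, 0], "travel": [0, 0, 0], "gripper": 50},
  ],
)

```text
clock: 40.58
position: [486.5, 109.8, 197.2]
orientation: [0.0, 3.137, -0.003]
force: [0.2, 0.5, -0.4]
opening: 0.585
finger_force: 0.0
```

```bash
python3 go.py 487.5 109.5 200 180; python3 - <<'E'
from m import *
a=grab("wrist"); s=grab("side"); c=grab("scene")
_,wood,_=masks(a); q=project(a,[484.4,109.2,6])[0].round().astype(int); print("stand",q,circ(plane(a,cv2.convexHull(blob(wood,(int(q[0]),int(q[1])),60,9))[:,0],6)))
hs=cv2.cvtColor(a["frame"],cv2.COLOR_RGB2HSV).astype(int)
m=((hs[...,1]<38)&(hs[...,2]>50)).astype(np.uint8)*255
b=blob(m,(int(q[0]),int(q[1])),30,3); x,y,w,h=cv2.boundingRect(b); print((x,y,w,h))
h_=cv2.convexHull(b)[:,0]; h_=h_[h_[:,1]<y+w/2+2]
p=plane(a,h_,14); A=np.c_[2*p,np.ones(len(p))]; r=np.linalg.lstsq(A,(p**2).sum(1),rcond=None)[0]; print("cap fit",r[:2],np.sqrt(r[2]+r[:2]@r[:2]))
f=a["frame"][q[1]-24:q[1]+28:3,q[0]-24:q[0]+27:3].max(2); print("\n".join("".join("%4d"%v for v in t) for t in f))
E
```

```text
pos [486.5 109.8 197.2] f [ 0.2  0.5 -0.4] open 49.9 j [ 0.08  0.26 -0.38  0.93 -0.    0.08]
travel now-axes [-0.026 -0.008 -0.07 ] norm 0.08 final-axes [-0.025 -0.008 -0.07 ] rot [-0.002  0.004 -0.   ]
stand [276 178] (array([484.7, 109.3]), 36.7)
(261, 165, 31, 32)
cap fit [484.16783224 108.76905549] 15.590636866454744
  93 100 103 106  69  46  47  45  44  47  49  47  45  43  46  44  42
 103 101 103 103  70  49  67  73  75  76  74  58  45  45  46  44  44
 104 102 105 100 178  73  79  75  75  73  74  78  73  54  46  41  44
 103 101  91 182 175  80  80  74  70  75  78  77  76  67  49  43  43
 101  97 151 173 176  80  86  95  99  94  86  76  80  79  79  45  46
 102 117 188 160 133  98  99 101 102 101 100  97  80  79  79  69  46
  88 162 177 160 157  99  97 100 102 101  99  98  96  72  67  75  42
  91 165 189 198  95  96  82  62  61  63  93  97  96  80  71  70  46
  85 171 184 214  95  77  53  84  89  85  42  91  96  94  68  62  48
  82 121  82  95  95  45  87  86  92  91  89  44  96  95  75  76  45
  97  65  69  93  92  78  90  94  94  94  92  61  96  95  80  80  42
  49  46  75  87  92  81  91  98 105  97  92  71  95  86  79  63  46
  45  45  68  71  93  73  90  98  99  99  90  63  94  84  77  44  44
  47  47  43  66  77  86  84  96  96  96  87  92  79  73  45  45  45
  46  48  47  42  56  82  81  85  88  83  82  80  69  45  47  45  44
  54  47  47  45  43  42  53  63  70  67  61  47  44  45  46  44  45
 118  49  47  47  44  43  42  44  44  44  44  47  44  45  43  45  44
 143 128  91  47  44  41  43  43  44  43  44  46  45  47  44  48  60
```

```bash
python3 -c "
from rig import arm
print(arm.hand_in())"
```

```text
the job is handed in; nothing more can be done
None
```

The bottle, stopper, matchbox and tongs are each in their own rest. The last images put the first three within about 3 mm of centre and show the tongs inside their tray. I handed the job in at about 41 s, but no verdict came back.

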